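Clear the bearing block and grease its nipple

TASK

Get this bearing greased: first clear the two offcuts off the bearing block, so that no scrap lies at the grease point, and drop them in the scrap bin hung on the end of the bench. Then take the push-type grease gun from its rest by its black grip, press its coupler squarely, in line with the tilted nipple, onto the nipple until it snaps on, keep pushing until the barrel has slid most of the way down against its spring, and finish still holding it pressed there: do not let go. Leave everything else on the bench where it is.

Things in the scene. Friction and masses are not known exactly. Their poses are not given: they have to be found in the camera images.
- nipple_head (a point): centre of the brass ball head (12 mm across) of the grease nipple on the sloping front face of the bearing block, 89 mm above the bench; its z axis is the nipple's axis, pointing out and up, 25 degrees from the vertical towards the block's front; its y is level. Thin neck over a 14 mm hexagon; the sloping face lies 19 mm below the head's centre along the axis
- bearing_block: dark blue-grey bearing block with a shaft stub at each side, bolted down, never moves; origin under its middle, x to its back, z up. Foot 150 (x) x 126 x 18 mm, body 90 (x) x 120 mm, flat top 80 mm above the bench; the upper front edge slopes, with the nipple in its middle: head centre 36 mm in front of the block's middle
- gun_grip (a point): centre of the black ribbed grip (32 mm across, round: any yaw will do) of the push-type grease gun, on its axis; z points up to the cap. The gun, about 0.3 kg, stands upright, coupler down, in its rest; the flat cap is 24 mm above this point, the grip reaches 26 mm below it, and a collar 42 mm across, lower down, sits on the rest's rim, 60 mm below
- gun_rest: grey upright sleeve 40 mm across on a round dark foot 64 mm across, fixed; origin under its middle; its rim is 68 mm above the bench. The gun's coupler hangs inside: lift the gun at least 75 mm straight up to take it out. Over the bench hang a monitor (rear right and beyond the right edge, from 0.32 m up) and a screwdriver (rear middle, from 0.29 m up): keep the hand clear of them
- coupler (a point): point on the gun's axis in the steel coupler (24 mm across) at its lower end, where the nipple head's centre lies once snapped on; z up to the cap. 109 mm below the grip centre with the spring extended; the open mouth is 11 mm below it. Four sprung balls meet the head when this point is 11 mm out from the head's centre, snap over it at about 6 mm with 5 to 8 N; takes the head up to 2 mm off centre
- plunger (a joint): travel of the gun's spring: 0 = extended, 0.018 m = barrel pushed right down. The barrel (with the grip) slides down the tube that carries the coupler; it takes 8 N to start and 13.5 N at the end, so the coupler snaps on before the barrel begins to slide
- metal_center (a point): centre of the aluminium bar offcut, 30 (its x) x 20 (its y) x 20 mm high, one end sawn at a slant, about 35 g; lies on the flat top of the bearing block, behind the nipple. Grasp it across its y
- plastic_center (a point): centre of the brown laminated-plastic offcut, 28 (its x) x 22 (its y) x 22 mm high, one end sawn at a slant, 25 g; lies on the flat top of the bearing block, behind the nipple, its middle 58 mm or more from the other offcut's, side by side. Grasp it across its y
- bin_mouth (a point): centre of the open mouth of the grey sheet-metal scrap bin that hangs on the right-hand edge of the bench; the mouth is level with the bench top, 192 (its x, along the bench edge) x 142 mm (its y) inside; the bin is 146 mm deep and has a few scraps in it already; its dark rim stands 4 mm above the bench. Fixed
- grease_tin: round tin with a green lid, 69 across, 28 high; underside centre; a bystander, leave it where it is
- tape_roll: yellow roll of tape lying flat, 92 across, 19 high; underside centre; a bystander, leave it where it is
- threadlock: small red bottle with a white tip, 98 high; underside centre; a bystander, leave it where it is
- tape_measure: yellow and black tape measure, 36x80x62; underside centre; a bystander, leave it where it is
- spanner: steel spanner lying flat, 137 long; underside centre; a bystander, leave it where it is
- cup_part: turned grey flanged metal cup, 36 across, 43 high; underside centre; a bystander, leave it where it is

How it is judged (in metres and radians):
On the way, in this order (a step that is already met when the one before it is completed fails the run):
1. both offcuts are in the scrap bin (z of metal_center in the frame of bin_mouth between -0.16 and -0.03 m and x of metal_center in the frame of bin_mouth between -0.1 and 0.1 m and y of metal_center in the frame of bin_mouth between -0.075 and 0.075 m and z of plastic_center in the frame of bin_mouth between -0.16 and -0.03 m and x of plastic_center in the frame of bin_mouth between -0.1 and 0.1 m and y of plastic_center in the frame of bin_mouth between -0.075 and 0.075 m), for 0.2 s.
2. the coupler has snapped onto the nipple, square to it (x of coupler in the frame of nipple_head between -0.003 and 0.003 m and y of coupler in the frame of nipple_head between -0.003 and 0.003 m and z of coupler in the frame of nipple_head between -0.003 and 0.003 m and angle between the z axis of coupler and the z axis of nipple_head, either way round below 0.14 rad), for 0.1 s.
At the end, for the whole second after the job is handed in: Offcuts in the scrap bin; coupler snapped on the nipple (seat point within 3 mm of the head centre each way, axes within 8 degrees); barrel held pushed down at least 12 of its 18 mm against the spring by the fingers, and the gun no longer touches its rest (all of step 1 and all of step 2 and value of joint plunger above 0.012 m and contact force between the fingers and grease_gun above 5 N and contact force between grease_gun and bearing_block above 5 N and contact force between grease_gun and gun_rest below 0.1 N); the arm keeps its last pose, push and grip.
It fails at once if something else on the bench is pushed from its place (more than 30 mm) (distance of any of grease_tin, tape_roll, threadlock, tape_measure, spanner, cup_part from where it was at the start of the episode above 0.03 m).
It also fails if it takes over 72 s, if anything falls off the work surface, if the arm or the gripper's body presses on something with over 40 N, if the wrist force passes 120 N, or if a joint passes its speed limit or range.

ROBOT

A 6-joint arm with a two-finger parallel gripper is mounted at the origin on a cart in front of the work surface, level with it; the furniture and walls round the work are solid. World frame = base frame: x ahead of the robot, y to its left, z up, the work surface at z = 0. Lengths are in mm, angles in rad, forces in N, time in s.
With the tool pointing down it reaches from about 350 to 875 mm from the base axis. Payload 4.2 kg.
Tool frame: the origin (TCP) lies at the very end of the fingers, on their centre line; the grasp point (between the pads) lies arm.grip_depth behind it (arm.grip_depth is the distance from the TCP to the grasp point, in mm); x points along the fingers, y is the direction in which the jaws open and shut, and the axes are right-handed (so a half turn about x gives the same grasp; the last joint's range is limited). The gripper opens to 85 mm and grips with 20 to 120 N. Pads are 22 mm wide; open, the fingers measure 114 mm over their backs; the gripper's body (76 mm by 85 mm) begins 54 mm behind the grasp point. The pads swing forward as they close: fully open they stand 13 mm farther back than shut.
Start: joints at [0.259, 0.385, 0.008, 0, -1.194, -0.259], TCP at [624.979, 0.025, 231.312] pointing down, gripper open.
Joint ranges: [-3.14, 3.14], [-1.21, 2.06], [-1.07, 1.41], [-3.16, 2.05], [-2.99, -0.16], [-3.1, 3.1]. Speed limits (rad/s): [2.79, 2.79, 3.14, 3.14, 3.14, 3.14].

INTERFACE

Orientations are given as a unit quaternion [x, y, z, w].
In Python, from bench import arm, get_image, models gives the robot as it stands.
- The arm moves only by the tool arm_command, never from a script. Its argument "rows" is a list of rows, each an object of numbers: "dx", "dy", "dz": the shift along the tool's x, y, z in m; "wx", "wy", "wz": the turn, a rotation vector about the tool's x, y, z in degrees; "gripper": the closure, from -1 (fully open) to 1 (shut). A call has exactly 8 rows; each row is the pose to reach, as a shift and turn from the pose measured when the call began, along the tool's axes at that moment; what a row does not reach only later rows make up. A row lasts 1/10 s, in which the tool goes at most 50 mm and 8.59 degrees, less where a joint would pass 70% of its speed; a pose out of reach is approached as far as the arm can. A call with a gripper value outside its range is refused whole. The fingers move at their own pace and stop on an object; the grip force is fixed at half the most. Time passes only in rows, so rows that repeat a pose let the fingers close, or fill a call up. It gives the time, the measured TCP pose, the force and the opening at its end, in the units of the state.
- arm.read_state(): the state, without advancing time (a new reading comes with each control period).
- get_image(name): name is "scene" or "side" or "wrist"; returns a dict with "img" (400x640x3 uint8, red, green, blue), "K" (3x3 intrinsics, pixels), "rvec" (rotation vector, rad) and "tvec" (3), from world to camera coordinates, as OpenCV has them; the wrist camera has in their place "T_tool_cam" (4x4, takes a point from camera to tool coordinates, whose origin is the TCP and whose axes are the tool frame's). Camera axes: x right, y down, z forward; pixel columns grow to the right and rows downward; lengths in mm; the calibration is good to about 2 mm. The wrist camera is an equidistant fisheye: a pixel r from the principal point sees the ray r / f radians off the axis. A picture is of the moment at which its call begins: read the wrist's pose just before it. There is no depth.
- arm.job_done(): hands the job in, once; it reports no verdict.
Trained networks look in the newest picture that a camera, given by its name, has taken for a name from the list of things; names that differ only in an ending like _2 or _b are one class to them, and where a whole thing is asked for, a point or a joint stands for the part that bears it (a point fixed in the world has none). Each returns a list of dicts, best first, with "conf" (0 to 1); they miss things now and then, are a little off and sometimes report something else, mostly with a low value. They report only what shows in the picture. A call takes as long as a camera call.
- models.cut_out(camera, query): "mask" (400x640 bool, what is visible of it) and "extent" ([left, top, right, bottom] in pixels, round what is visible of it).
The state is a dict: "clock": time; "joints": joint angles; "joint_vel": joint speeds; "joint_efforts": joint torques, N m; "position": TCP position; "ee_rot": TCP orientation; "contact_force": force on the tool from outside, world axes, zero at the start; "wrist_torque": the same for the moment, N m; "gripper_width": finger opening in mm.
Only numpy, scipy, OpenCV 4.12 (cv2) and the standard library are available. Lean on these libraries where they do the work, as an engineer would, in place of code of your own. Each camera call takes 0.05 s, during which the arm holds its last target.

## Working session

There is one attempt and no reset: what is moved stays moved. The work goes in short steps, Python scripts to look and compute and a tool call to move; the robot and the scene stay as the last step left them, time stands still between calls to the robot, and variables do not carry over. Pictures are saved under pics/ and viewed, and the job is handed in when it is done.

Besides the shell and the picture viewer there is one more tool, called as name([rows], argument=value, ...), one row to a line, values as JSON. arm_command: Moves the arm, as the interface text tells. Its arguments: {"type":"object","properties":{"rows":{"type":"array"}},"required":["rows"]}

```bash
ls; mkdir -p pics
python3 - <<'E'
from bench import arm,get_image,models
import cv2
print(arm.read_state(), arm.grip_depth)
for n in ["scene","side","wrist"]:
    d=get_image(n); cv2.imwrite(f"pics/{n}0.png",d["img"][:,:,::-1])
    print(n,{k:(v.tolist() if hasattr(v,'tolist') else v) for k,v in d.items() if k!="img"})
E
```

```text
pics
{'clock': 0.0, 'joints': array([ 2.58595095e-01,  3.85562254e-01,  6.63020816e-03, -4.87693398e-04,
       -1.19400101e+00, -2.58629585e-01]), 'joint_vel': array([-0.00180534,  0.00154276,  0.00164071,  0.00026562, -0.00280379,
        0.00074601]), 'joint_efforts': array([-9.55001960e-04, -3.92286408e+01,  1.88399577e+01,  4.18616563e+00,
       -4.72148502e-03,  8.27910434e-07]), 'position': array([6.24418731e+02, 1.34569744e-02, 2.30221537e+02]), 'ee_rot': array([-0.49942775,  0.50062576,  0.50046444,  0.49948085]), 'contact_force': array([-0.21499698,  0.0978006 ,  0.49321414]), 'wrist_torque': array([-0.03333714, -0.02096288, -0.00691105]), 'gripper_width': 85.33529203761518} 18.700000000000003
scene {'K': [[379.3613886283554, 0.0, 320.7580088222626], [0.0, 379.3613886283554, 203.08787259518394], [0.0, 0.0, 1.0]], 'rvec': [0.9231902763549616, -2.5755894811787874, 0.9479015000966219], 'tvec': [452.8902685968128, 291.16390405902354, 698.7875405408145]}
side {'K': [[395.515764047335, 0.0, 326.17005702840436], [0.0, 395.515764047335, 197.5893590541835], [0.0, 0.0, 1.0]], 'rvec': [2.200541147794208, -0.2591635348328166, 0.09863530478897845], 'tvec': [-545.862317618702, 200.96449352938154, 776.1028747318375]}
wrist {'K': [[309.70691628693146, 0.0, 320.0679424121608], [0.0, 309.70691628693146, 203.37890349333017], [0.0, 0.0, 1.0]], 'T_tool_cam': [[0.0008922585241876152, -0.28764943304569557, 0.9577353536041227, -143.16142335416546], [0.9999995301095488, 0.0006196579317723911, -0.0007455231233558216, -0.6780436065517703], [-0.000379019004643814, 0.957735568772788, 0.28764985077704563, -72.89033285130535], [0.0, 0.0, 0.0, 1.0]]}
```

View pics/scene0.png

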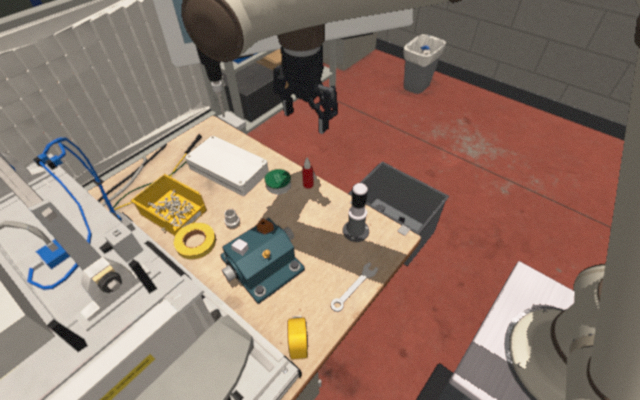

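View pics/side0.png

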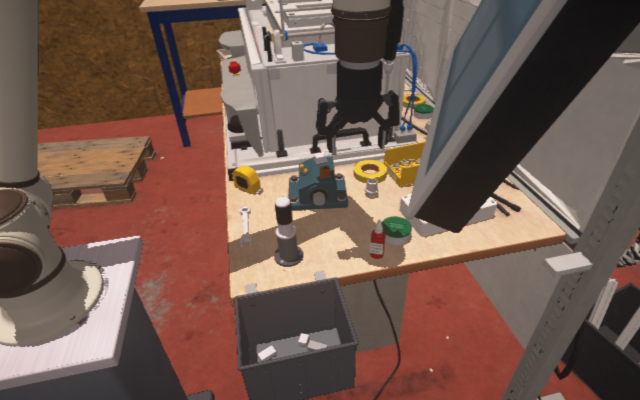

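View pics/wrist0.png

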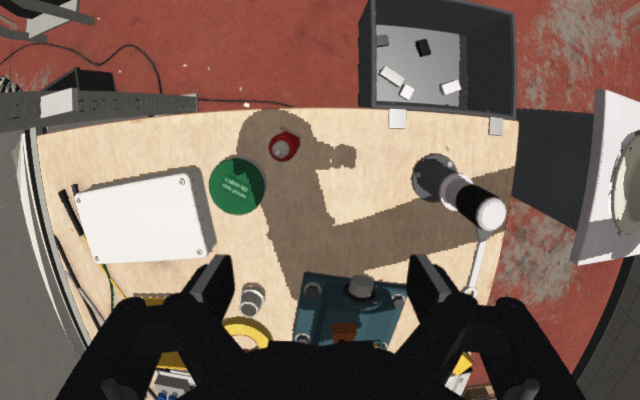

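The scene shows the block at about (262,258) with the nipple at (268,255), gun at (357,210) and bin at (400,210). The wrist view has the bin at top (435,55), the gun at (465,195) and a block partly hidden by the gripper. Next I'll run the networks.

```bash
cat > h.py <<'E'
from bench import arm,get_image,models
import cv2,numpy as np
from scipy.spatial.transform import Rotation as R
from scipy.optimize import least_squares
def cam(n):
    s=arm.read_state(); d=get_image(n); c={'n':n,'img':d['img'],'K':np.array(d['K'])}
    if n=='wrist':
        T=np.eye(4);T[:3,:3]=R.from_quat(s['ee_rot']).as_matrix();T[:3,3]=s['position']
        W=T@np.array(d['T_tool_cam']); c['Rcw']=W[:3,:3].T; c['C']=W[:3,3]
    else:
        Rm=cv2.Rodrigues(np.array(d['rvec']))[0]; c['Rcw']=Rm; c['C']=-Rm.T@np.array(d['tvec']).ravel()
    return c
def proj(c,P):
    P=np.atleast_2d(P); q=(P-c['C'])@c['Rcw'].T; K=c['K']
    if c['n']=='wrist':
        rr=np.hypot(q[:,0],q[:,1]); th=np.arctan2(rr,q[:,2]); s=th/np.maximum(rr,1e-9)
        uv=np.c_[q[:,0]*s,q[:,1]*s]
    else: uv=q[:,:2]/q[:,2:]
    return uv*[K[0,0],K[1,1]]+[K[0,2],K[1,2]]
def ray(c,uv):
    K=c['K']; a=(np.array(uv,float)-[K[0,2],K[1,2]])/[K[0,0],K[1,1]]
    if c['n']=='wrist':
        th=np.hypot(*a); v=np.r_[a/max(th,1e-9)*np.sin(th),np.cos(th)]
    else: v=np.r_[a,1]
    v=c['Rcw'].T@v; return v/np.linalg.norm(v)
def atz(c,uv,z):
    v=ray(c,uv); return c['C']+v*(z-c['C'][2])/v[2]
def tri(obs):
    A=0;b=0
    for c,uv in obs:
        v=ray(c,uv);M=np.eye(3)-np.outer(v,v);A=A+M;b=b+M@c['C']
    p=np.linalg.solve(A,b); return p,[np.round(proj(c,p)[0]-uv,1).tolist() for c,uv in obs]
def save(name,img,box=None,k=1):
    if box: l,t,r,b=box; img=img[t:b,l:r]
    cv2.imwrite('pics/'+name,cv2.resize(img[:,:,::-1],None,fx=k,fy=k,interpolation=cv2.INTER_CUBIC))
def tool():
    s=arm.read_state(); return s['position'],R.from_quat(s['ee_rot']).as_matrix()
E
python3 - <<'E'
from h import *
print(tool()[1].round(2))
for n in ["scene","side","wrist"]:
    c=cam(n); print(n,c['C'].round())
    for q,z in [("bearing_block",40),("nipple_head",89),("gun_grip",152),("gun_rest",34),("metal_center",90),("plastic_center",91),("bin_mouth",0),("coupler",0),("grease_tin",0),("tape_measure",0),("threadlock",0),("spanner",0),("cup_part",0),("tape_roll",0)]:
        for o in models.cut_out(n,q)[:2]:
            ys,xs=np.nonzero(o['mask']); m=(xs.mean(),ys.mean())
            print(q,round(o['conf'],2),np.round(o['extent']).tolist(),np.round(m,1),atz(c,m,z).round())
    save(n+'1.png',c['img'],{'scene':(200,160,440,320),'side':(220,140,440,280),'wrist':(200,100,520,380)}[n],3 if n!='wrist' else 2)
E
```

```text
[[-0. -1.  0.]
 [-0.  0.  1.]
 [-1.  0. -0.]]
scene [193. 464. 725.]
bearing_block 0.89 [220.0, 220.0, 307.0, 301.0] [262.6 261.4] [566. 219.  40.]
gun_rest 0.88 [340.0, 218.0, 366.0, 242.0] [355.  230.4] [466.  26.  34.]
metal_center 0.63 [228.0, 241.0, 250.0, 254.0] [239.1 246.9] [599. 242.  90.]
plastic_center 0.75 [258.0, 219.0, 275.0, 236.0] [264.2 226.6] [596. 175.  91.]
bin_mouth 0.86 [346.0, 164.0, 448.0, 267.0] [404.5 202.2] [ 435. -145.    0.]
grease_tin 0.66 [262.0, 170.0, 292.0, 195.0] [277.4 181.5] [734.   5.   0.]
grease_tin 0.45 [174.0, 221.0, 217.0, 260.0] [194.4 240.9] [751. 266.   0.]
tape_measure 0.65 [288.0, 317.0, 308.0, 360.0] [296.8 337.6] [414. 283.   0.]
threadlock 0.69 [305.0, 156.0, 315.0, 188.0] [307.4 173.7] [691. -67.   0.]
spanner 0.62 [330.0, 260.0, 378.0, 308.0] [353.7 286.6] [394. 126.   0.]
spanner 0.32 [302.0, 161.0, 315.0, 189.0] [307.5 175.6] [686. -62.   0.]
cup_part 0.59 [228.0, 209.0, 237.0, 230.0] [230.7 218.7] [735. 168.   0.]
cup_part 0.36 [288.0, 316.0, 309.0, 360.0] [297.  337.6] [413. 283.   0.]
tape_roll 0.95 [172.0, 222.0, 217.0, 258.0
[... 1885 characters left out ...]
9.4] [ 479. -147.    0.]
bin_mouth 0.46 [295.0, 272.0, 409.0, 351.0] [347.9 307.8] [585. 200.   0.]
grease_tin 0.73 [210.0, 154.0, 266.0, 218.0] [238.1 184.8] [730.  15.   0.]
grease_tin 0.51 [294.0, 270.0, 408.0, 352.0] [348.  307.9] [585. 200.   0.]
tape_measure 0.7 [453.0, 353.0, 473.0, 376.0] [462.6 363.6] [361. 350.   0.]
threadlock 0.92 [269.0, 127.0, 301.0, 159.0] [285.2 145.1] [668. -34.   0.]
cup_part 0.73 [235.0, 285.0, 265.0, 319.0] [251.7 300.6] [727. 189.   0.]
cup_part 0.16 [224.0, 317.0, 272.0, 346.0] [249. 330.] [738. 248.   0.]
tape_roll 0.82 [225.0, 316.0, 270.0, 349.0] [248.7 329.7] [738. 247.   0.]
tape_roll 0.23 [439.0, 171.0, 506.0, 231.0] [472.4 201.4] [417.  37.   0.]
```

View pics/scene1.png

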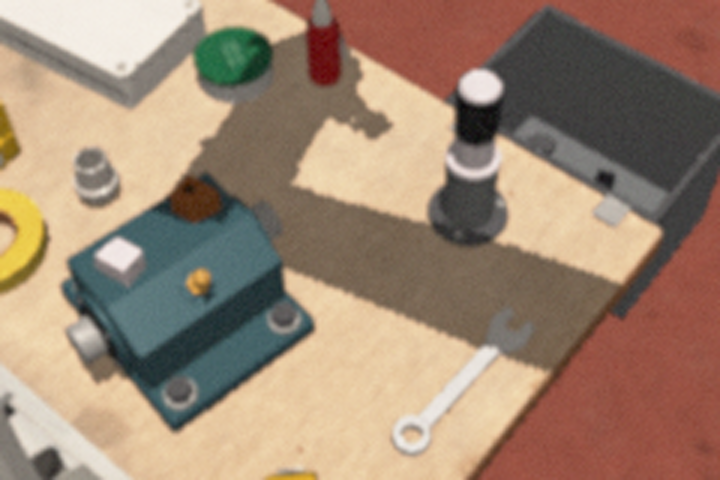

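View pics/side1.png

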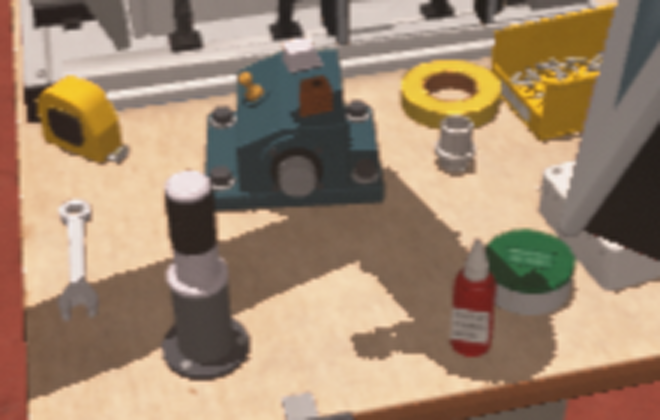

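Scene crop: white metal at (238,246), brown plastic at (264,226), nipple ball at (267,254). The side view shows the ball at (302,166) and the gun on the right. I'll move over the block for a closer wrist view.

arm_command([
  {"dx": 0,"dy": 0.005,"dz": 0.03,"gripper": -1},
  {"dx": 0,"dy": 0.01,"dz": 0.06,"gripper": -1},
  {"dx": 0,"dy": 0.015,"dz": 0.09,"gripper": -1},
  {"dx": 0,"dy": 0.02,"dz": 0.12,"gripper": -1},
  {"dx": 0,"dy": 0.025,"dz": 0.15,"gripper": -1},
  {"dx": 0,"dy": 0.03,"dz": 0.18,"gripper": -1},
  {"dx": 0,"dy": 0.034,"dz": 0.19,"gripper": -1},
  {"dx": 0,"dy": 0.034,"dz": 0.19,"gripper": -1},
])

```text
validation failed for argument at $.ro...
```

Run:
```python
from h import *
c=cam("wrist"); print(tool(), c['C'].round(1))
np.save('w2.npy',c,allow_pickle=True)
for q,z in [("bearing_block",40),("nipple_head",89),("metal_center",90),("plastic_center",91)]:
    for o in models.cut_out('wrist',q)[:2]:
            ys,xs=np.nonzero(o['mask']); m=(xs.mean(),ys.mean())
            mr=cv2.minAreaRect(np.c_[xs,ys].astype(np.float32))
            print(q,round(o['conf'],2),np.round(o['extent']).tolist(),np.round(m,1),atz(c,m,z).round(1),mr)
save('w2.png',c['img'],(200,80,500,320),2.5)
c=cam('side'); save('s2.png',c['img'],(220,140,440,280),3)
np.save('s2.npy',c,allow_pickle=True)
c=cam('scene'); save('c2.png',c['img'],(200,160,440,320),3)
np.save('c2.npy',c,allow_pickle=True)
```

```text
(array([6.24990019e+02, 2.67036971e-02, 2.31342414e+02]), array([[ 4.32070461e-05, -9.99999999e-01, -1.06592074e-05],
       [-7.77910932e-06, -1.06595435e-05,  1.00000000e+00],
       [-9.99999999e-01, -4.32069631e-05, -7.77956988e-06]])) [625.7 -72.9 374.4]
bearing_block 0.69 [294.0, 272.0, 410.0, 351.0] [347.9 307.7] [589.3 170.6  40. ] ((350.3303527832031, 309.3017578125), (111.84121704101562, 73.48532104492188), 3.3177809715270996)
nipple_head 0.62 [376.0, 342.0, 383.0, 347.0] [376.5 343.5] [556.5 192.4  89. ] ((376.5, 343.5), (5.0, 5.0), 90.0)
metal_center 0.72 [464.0, 226.0, 492.0, 299.0] [477.  261.6] [447.7  81.4  90. ] ((476.51171875, 261.4546203613281), (17.21034812927246, 69.15373992919922), 14.470293045043945)
plastic_center 0.71 [239.0, 285.0, 264.0, 319.0] [251.5 300.8] [702.4 125.9  91. ] ((251.25003051757812, 300.2500305175781), (24.748735427856445, 29.698484420776367), 45.0)
plastic_center 0.59 [332.0, 320.0, 357.0, 343.0] [344.2 331.8] [597.5 169.4  91. ] ((344.5, 332.0), (18.0, 23.0), 90.0)
```

View pics/w2.png

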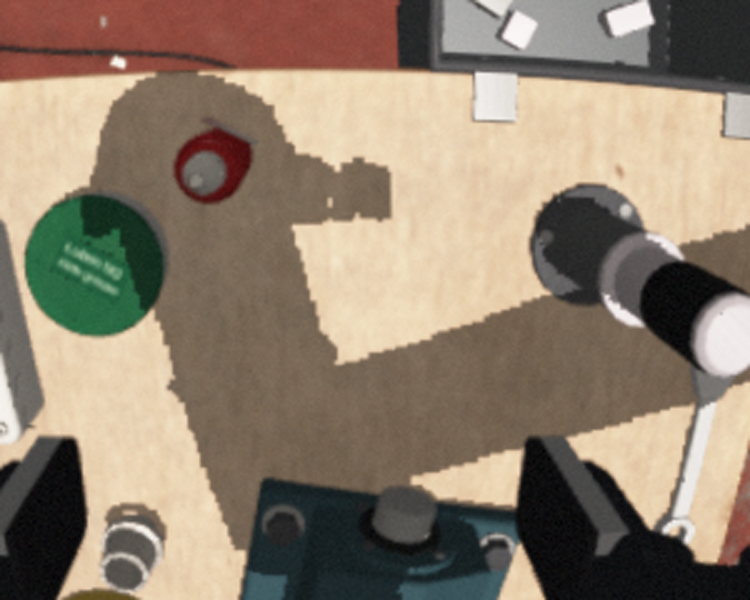

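The move was refused, perhaps because a row needs all seven keys. The crop still shows the old view: gun cap at upper right, block at the bottom edge.

arm_command([
  {"dx": 0,"dy": 0.005,"dz": 0.03,"wx": 0,"wy": 0,"wz": 0,"gripper": -1},
  {"dx": 0,"dy": 0.01,"dz": 0.06,"wx": 0,"wy": 0,"wz": 0,"gripper": -1},
  {"dx": 0,"dy": 0.015,"dz": 0.09,"wx": 0,"wy": 0,"wz": 0,"gripper": -1},
  {"dx": 0,"dy": 0.02,"dz": 0.12,"wx": 0,"wy": 0,"wz": 0,"gripper": -1},
  {"dx": 0,"dy": 0.025,"dz": 0.15,"wx": 0,"wy": 0,"wz": 0,"gripper": -1},
  {"dx": 0,"dy": 0.03,"dz": 0.18,"wx": 0,"wy": 0,"wz": 0,"gripper": -1},
  {"dx": 0,"dy": 0.034,"dz": 0.19,"wx": 0,"wy": 0,"wz": 0,"gripper": -1},
  {"dx": 0,"dy": 0.034,"dz": 0.19,"wx": 0,"wy": 0,"wz": 0,"gripper": -1},
])

```text
clock: 3.55
position: [590.5, 191.2, 231.3]
ee_rot: [-0.501, 0.5, 0.501, 0.499]
contact_force: [0.1, 0.3, 0.2]
gripper_width: 85.6
```

```bash
cat > look.py <<'E'
from h import *
import sys,pickle
t=sys.argv[1]
cs={}
for n,box,k in [("wrist",(160,0,480,340),1.7),("side",(220,140,440,280),3),("scene",(200,160,440,320),3)]:
    c=cam(n); cs[n]=c
    if n=='wrist': print(*tool(), arm.read_state()['gripper_width'])
    for q,z in [("nipple_head",89),("metal_center",90),("plastic_center",91)]:
        for o in models.cut_out(n,q)[:2]:
            ys,xs=np.nonzero(o['mask']); m=(xs.mean(),ys.mean())
            print(n,q,round(o['conf'],2),np.round(o['extent']).tolist(),np.round(m,1),atz(c,m,z).round(1))
    save(n+t+'.png',c['img'],box,k)
pickle.dump(cs,open('cs'+t+'.pkl','wb'))
E
python3 look.py 3
```

```text
[590.75469731 190.11149916 231.27822075] [[-2.74390503e-04 -9.99999502e-01 -9.59524227e-04]
 [-2.89049171e-04 -9.59444910e-04  9.99999498e-01]
 [-9.99999921e-01  2.74667715e-04 -2.88785764e-04]] 85.18174352485198
wrist nipple_head 0.79 [344.0, 197.0, 374.0, 221.0] [355.3 209.2] [557.1 209.8  89. ]
wrist metal_center 0.9 [295.0, 225.0, 328.0, 251.0] [309.4 238.4] [602.  240.2  90. ]
wrist metal_center 0.45 [413.0, 2.0, 476.0, 33.0] [437.4  11.4] [479.8  12.   90. ]
wrist plastic_center 0.67 [299.0, 160.0, 328.0, 188.0] [312.4 171.8] [598.6 172.7  91. ]
side nipple_head 0.38 [301.0, 165.0, 308.0, 174.0] [304.  169.8] [551.1 197.8  89. ]
side metal_center 0.67 [314.0, 150.0, 330.0, 164.0] [320.3 157.6] [601.6 242.   90. ]
scene nipple_head 0.42 [260.0, 251.0, 270.0, 263.0] [265.3 254.7] [545.9 221.7  89. ]
scene metal_center 0.67 [232.0, 240.0, 250.0, 256.0] [239.2 247.2] [598.9 242.9  90. ]
scene metal_center 0.59 [256.0, 221.0, 277.0, 236.0] [263.9 226.6] [597.2 174.8  90. ]
scene plastic_center 0.66 [257.0, 219.0, 276.0, 233.0] [264.2 226.5] [596.3 174.6  91. ]
```

View pics/wrist3.png

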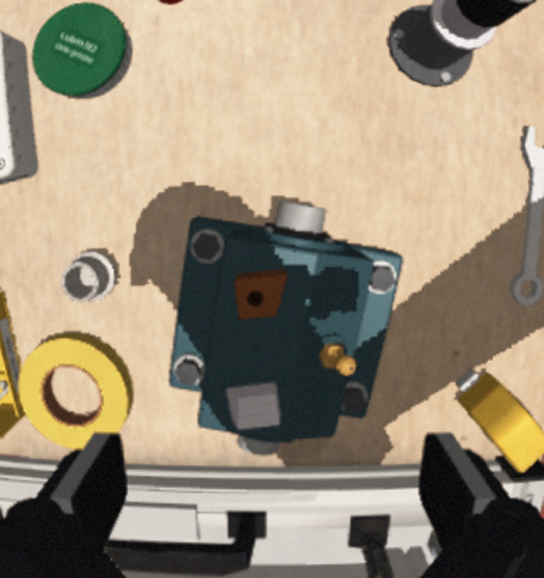

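Run:
```python
from h import *
import pickle
cs=pickle.load(open('cs3.pkl','rb'));save('w3z.png',cs['wrist']['img'],(250,130,410,270),5)
```

```text
(no output)
```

View pics/w3z.png

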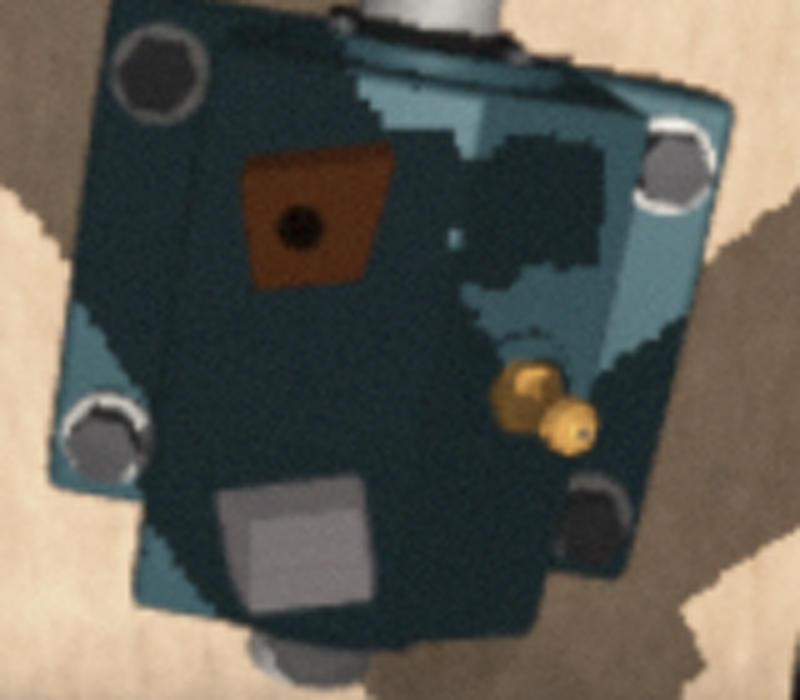

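The wrist view shows all parts clearly: nipple ball at (364,215), plastic around (314,175) and metal around (312,242). Next I'll compute poses from the corners.

Run:
```python
from h import *
import pickle
cs=pickle.load(open('cs3.pkl','rb'));w=cs['wrist'];s=cs['side'];sc=cs['scene']
f=lambda p:(p[0]/5+250-.4,p[1]/5+130-.4)
print('plastic top',[atz(w,f(p),102).round(1)[:2].tolist() for p in [(245,183),(388,170),(363,280),(258,290)]])
print('metal top',[atz(w,f(p),100).round(1)[:2].tolist() for p in [(248,523),(362,512),(373,600),(250,613)]])
b=[atz(w,f(p),25)[:2] for p in [(160,72),(675,168),(593,520),(105,437)]]
print('bolts',np.round(b,1).tolist(),np.mean(b,0))
for i,j in [(0,1),(3,2),(0,3),(1,2)]: d=b[j]-b[i]; print(np.degrees(np.arctan2(d[1],d[0])),np.hypot(*d))
print('foot',[atz(w,f(p),18).round(1)[:2].tolist() for p in [(110,5),(733,105),(628,577),(52,487)]])
ball=f((570,427))
print('ball z89',atz(w,ball,89).round(1))
print('hex z~?',atz(w,f((530,395)),76).round(1))
print(tri([(w,ball),(s,(302.2,165.8)),(sc,(265.,252.5))]))
for c,n in ((s,'sz'),(sc,'cz')):
    u=proj(c,[557,210,89])[0]; print(n,u)
    l,t=int(u[0])-25,int(u[1])-20; print(l,t)
    save(n+'.png',c['img'],(l,t,l+50,t+40),14)
```

```text
plastic top [[610.6, 165.5], [585.1, 163.1], [589.5, 183.3], [608.5, 185.2]]
metal top [[611.3, 231.6], [589.4, 229.2], [587.2, 247.8], [611.3, 250.8]]
bolts [[635.1, 153.1], [516.9, 174.5], [532.2, 261.8], [650.9, 240.5]] [583.76810302 207.47145919]
169.74579906786536 120.15086880868697
169.84924453244156 120.64500111306369
79.74527634594575 88.82383186085801
80.06466803485243 88.60738397685118
foot [[647.4, 138.0], [502.0, 160.2], [521.0, 280.5], [666.3, 256.3]]
ball z89 [548.7 215.8  89. ]
hex z~? [555.3 213.3  76. ]
(array([549.70816221, 217.2135781 ,  88.5129255 ]), [[-1.2, 1.2], [-0.2, 0.1], [0.6, -0.2]])
sz [305.43659558 166.87653383]
280 146
cz [265.59426895 247.90831262]
240 227
```

View pics/sz.png

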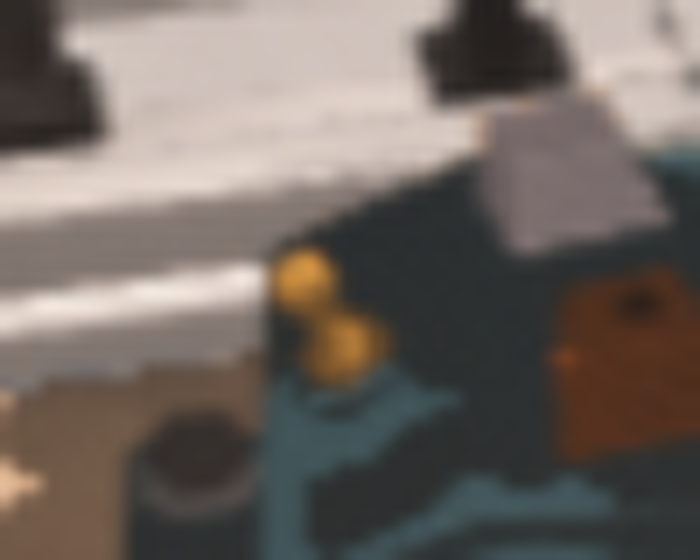

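View pics/cz.png

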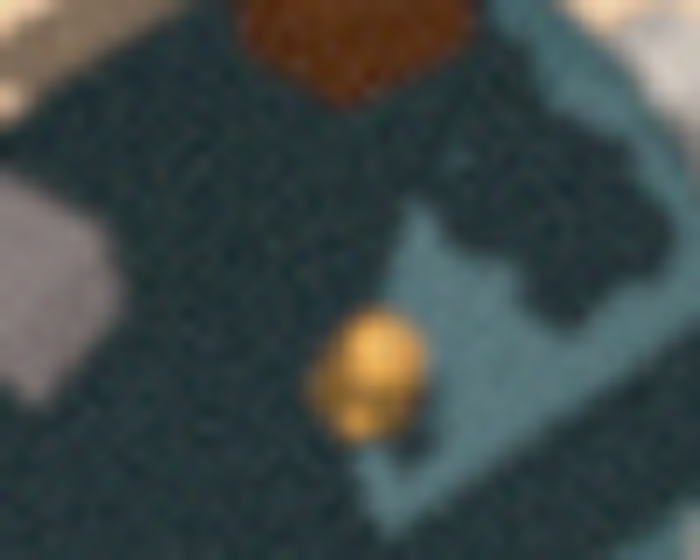

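Ball about (549,216,89). Block yaw is about −10° (front toward the robot). Plastic is at (598,174.5) with yaw 5.5°, metal at (599.5,240) with yaw 6.5°. Next I'll turn the tool so the jaws open along y.

arm_command([
  {"dx": 0.01,"dy": -0.001,"dz": -0.002,"wx": 8.5,"wy": 0,"wz": 0,"gripper": -0.1},
  {"dx": 0.02,"dy": -0.002,"dz": -0.004,"wx": 17,"wy": 0,"wz": 0,"gripper": -0.1},
  {"dx": 0.03,"dy": -0.003,"dz": -0.006,"wx": 25.5,"wy": 0,"wz": 0,"gripper": -0.1},
  {"dx": 0.04,"dy": -0.004,"dz": -0.008,"wx": 34,"wy": 0,"wz": 0,"gripper": -0.1},
  {"dx": 0.05,"dy": -0.005,"dz": -0.01,"wx": 42.5,"wy": 0,"wz": 0,"gripper": -0.1},
  {"dx": 0.06,"dy": -0.006,"dz": -0.012,"wx": 51,"wy": 0,"wz": 0,"gripper": -0.1},
  {"dx": 0.07,"dy": -0.007,"dz": -0.014,"wx": 59.5,"wy": 0,"wz": 0,"gripper": -0.1},
  {"dx": 0.08,"dy": -0.007,"dz": -0.0155,"wx": 68,"wy": 0,"wz": 0,"gripper": -0.1},
])

```text
clock: 4.95
position: [598.2, 174.1, 150.9]
ee_rot: [-0.133, 0.695, 0.133, 0.695]
contact_force: [0.9, 0.2, 0.3]
gripper_width: 46.9
```

```bash
cat > goto.py <<'E'
# goto.py x y z yaw(deg of tool y) [tilt toward +blockx deg] -> remaining shift in tool axes (m) and rotvec(deg)
from h import *
import sys
a=[float(v) for v in sys.argv[1:]]
p,M=tool()
yaw=np.radians(a[3]); yv=np.array([np.cos(yaw),np.sin(yaw),0]); 
tilt=np.radians(a[4]) if len(a)>4 else 0
# horizontal dir perpendicular: zdown = cross(x,y) with x down
xv=np.array([0,0,-1.]); zv=np.cross(xv,yv)
xv=xv*np.cos(tilt)+zv*np.sin(tilt); zv=np.cross(xv,yv)
G=np.c_[xv,yv,zv]
print('pos',p.round(1),'tool axes',M.T.round(3).tolist(),'grip',arm.read_state()['gripper_width'].round(1),'j',arm.read_state()['joints'].round(2))
print('d(m)',(M.T@(np.array(a[:3])-p)/1000).round(4),'w(deg)',np.degrees(R.from_matrix(M.T@G).as_rotvec()).round(2))
E
python3 goto.py 598 174.5 84 95.5
python3 - <<'E'
from h import *
w=cam('wrist'); save('w4.png',w['img'],None,1.2)
E
```

```text
Traceback (most recent call last):
  File "goto.py", line 12, in <module>
    print('pos',p.round(1),'tool axes',M.T.round(3).tolist(),'grip',arm.read_state()['gripper_width'].round(1),'j',arm.read_state()['joints'].round(2))
                                                                    ^^^^^^^^^^^^^^^^^^^^^^^^^^^^^^^^^^^^^^^
AttributeError: 'float' object has no attribute 'round'
```

View pics/w4.png

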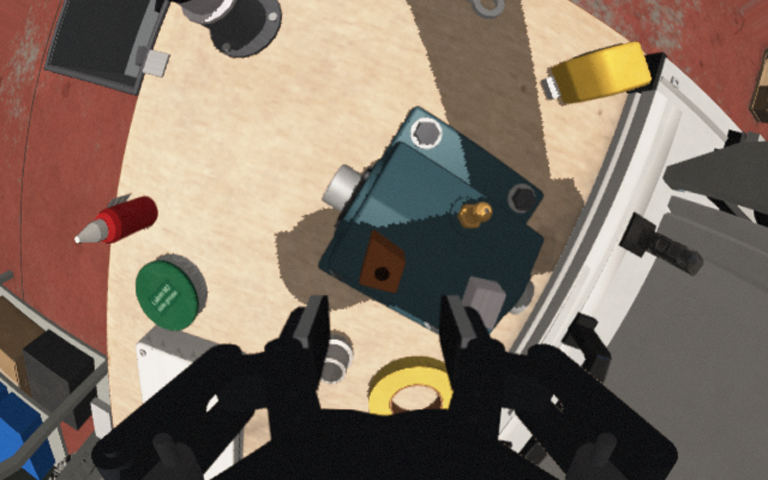

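```bash
sed -i "s/arm.read_state()\['gripper_width'\].round(1)/round(arm.read_state()['gripper_width'],1)/" goto.py
python3 goto.py 598 174.5 84 95.5
```

```text
pos [597.  173.6 148.9] tool axes [[-0.003, -0.001, -1.0], [-0.364, 0.931, 0.0], [0.931, 0.364, -0.004]] grip 47.0 j [ 0.54  0.45 -0.11 -0.   -1.02 -1.74]
d(m) [0.0649 0.0005 0.0015] w(deg) [15.86 -0.21  0.02]
```

arm_command([
  {"dx": 0.006,"dy": 0,"dz": 0.001,"wx": 8,"wy": 0,"wz": 0,"gripper": -0.1},
  {"dx": 0.012,"dy": 0,"dz": 0.001,"wx": 15.9,"wy": 0,"wz": 0,"gripper": -0.1},
  {"dx": 0.018,"dy": 0,"dz": 0.001,"wx": 15.9,"wy": 0,"wz": 0,"gripper": -0.1},
  {"dx": 0.024,"dy": 0,"dz": 0.001,"wx": 15.9,"wy": 0,"wz": 0,"gripper": -0.1},
  {"dx": 0.03,"dy": 0,"dz": 0.001,"wx": 15.9,"wy": 0,"wz": 0,"gripper": -0.1},
  {"dx": 0.036,"dy": 0,"dz": 0.001,"wx": 15.9,"wy": 0,"wz": 0,"gripper": -0.1},
  {"dx": 0.036,"dy": 0,"dz": 0.001,"wx": 15.9,"wy": 0,"wz": 0,"gripper": -0.1},
  {"dx": 0.036,"dy": 0,"dz": 0.001,"wx": 15.9,"wy": 0,"wz": 0,"gripper": -0.1},
])

```text
clock: 5.8
position: [597.9, 173.9, 112.8]
ee_rot: [-0.034, 0.708, 0.034, 0.705]
contact_force: [-0.5, 0.4, -0.3]
gripper_width: 46.9
```

```bash
python3 goto.py 598 174.5 84 95.5
python3 - <<'E'
from h import *
w=cam('wrist'); save('w5.png',w['img'],(150,80,490,340),2.2)
for q,z in (('plastic_center',91),('metal_center',90)):
  for o in models.cut_out('wrist',q)[:1]:
    ys,xs=np.nonzero(o['mask']); print(q,o['conf'],o['extent'],atz(w,(xs.mean(),ys.mean()),z))
    save
# bin corners from first picture
s=cam('side'); save('s5.png',s['img'],(220,140,440,400),2.2)
E
```

```text
pos [597.9 173.9 112.8] tool axes [[-0.003, -0.001, -1.0], [-0.096, 0.995, -0.001], [0.995, 0.096, -0.004]] grip 46.9 j [ 0.54  0.48 -0.15 -0.   -0.94 -2.02]
d(m) [0.0288 0.0006 0.0003] w(deg) [ 0.01 -0.21  0.06]
plastic_center 0.79 [297.8, 213.0, 340.3, 274.5] [599.34247095 173.0482933   91.        ]
metal_center 0.58 [404.5, 228.0, 450.0, 275.1] [600.57709458 240.46653333  90.        ]
```

View pics/w5.png

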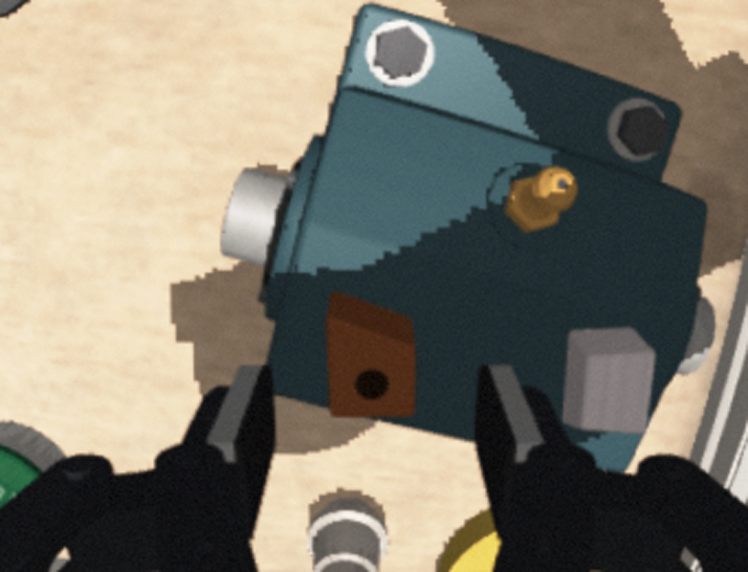

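View pics/s5.png

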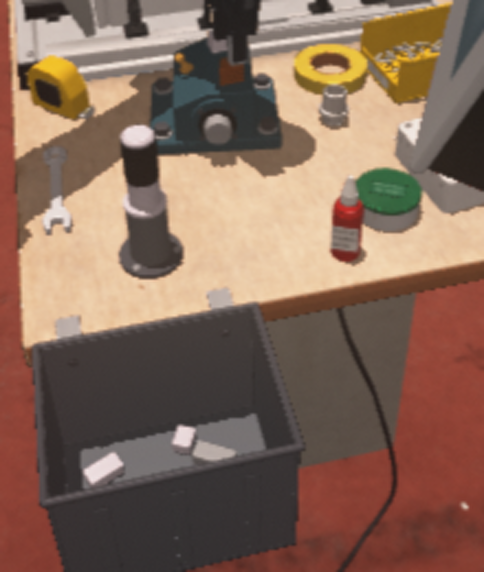

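The plastic sits centred between the fingers (crop about (372,355)). In the side crop the bin rim corners are (35,347), (258,308), (300,447) and (40,503). Now the grasp.

arm_command([
  {"dx": 0.012,"dy": 0,"dz": 0.001,"wx": 0,"wy": 0,"wz": 0,"gripper": -0.1},
  {"dx": 0.022,"dy": 0,"dz": 0.001,"wx": 0,"wy": 0,"wz": 0,"gripper": -0.1},
  {"dx": 0.0275,"dy": 0,"dz": 0.001,"wx": 0,"wy": 0,"wz": 0,"gripper": -0.1},
  {"dx": 0.0275,"dy": 0,"dz": 0.001,"wx": 0,"wy": 0,"wz": 0,"gripper": 1},
  {"dx": 0.0275,"dy": 0,"dz": 0.001,"wx": 0,"wy": 0,"wz": 0,"gripper": 1},
  {"dx": 0.0275,"dy": 0,"dz": 0.001,"wx": 0,"wy": 0,"wz": 0,"gripper": 1},
  {"dx": 0.0275,"dy": 0,"dz": 0.001,"wx": 0,"wy": 0,"wz": 0,"gripper": 1},
  {"dx": 0.0275,"dy": 0,"dz": 0.001,"wx": 0,"wy": 0,"wz": 0,"gripper": 1},
])

```text
clock: 6.8
position: [599.1, 174.1, 86.1]
ee_rot: [-0.034, 0.707, 0.034, 0.705]
contact_force: [0.1, -1.4, -0.4]
gripper_width: 20.2
```

```bash
python3 - <<'E'
from h import *
s=cam('side')
P=[atz(s,(x/2.2+220,y/2.2+140),4)[:2] for x,y in [(35,347),(258,308),(300,447),(40,503)]]
print(np.round(P,1).tolist(),np.mean(P,0))
for i,j in ((0,1),(1,2),(2,3),(3,0)): d=P[j]-P[i]; print(np.hypot(*d).round(1),np.degrees(np.arctan2(d[1],d[0])).round(1))
m=models.cut_out('side','gun_grip')[0]['mask'];ys,xs=np.nonzero(m);print('gun',xs.mean(),ys.mean(),atz(s,(xs.mean(),ys.mean()),128))
E
python3 goto.py 460 -130 84 95.5
```

```text
[[361.2, -86.5], [562.4, -90.3], [559.8, -235.8], [358.7, -235.1]] [ 460.51342146 -161.92062562]
201.2 -1.1
145.5 -91.0
201.1 179.8
148.6 89.0
gun 284.28739002932554 218.6715542521994 [475.16802483 -22.94528513 128.        ]
pos [599.  174.1  86. ] tool axes [[-0.003, -0.001, -1.0], [-0.096, 0.995, -0.0], [0.995, 0.096, -0.003]] grip 20.2 j [ 0.54  0.52 -0.17 -0.   -0.88 -2.02]
d(m) [ 0.0025 -0.2894 -0.1674] w(deg) [-0.02 -0.15  0.03]
```

arm_command([
  {"dx": -0.035,"dy": 0,"dz": 0,"wx": 0,"wy": 0,"wz": 0,"gripper": 1},
  {"dx": -0.075,"dy": 0,"dz": 0,"wx": 0,"wy": 0,"wz": 0,"gripper": 1},
  {"dx": -0.11,"dy": -0.01,"dz": -0.005,"wx": 0,"wy": 0,"wz": 0,"gripper": 1},
  {"dx": -0.115,"dy": -0.045,"dz": -0.024,"wx": 0,"wy": 0,"wz": 0,"gripper": 1},
  {"dx": -0.115,"dy": -0.085,"dz": -0.045,"wx": 0,"wy": 0,"wz": 0,"gripper": 1},
  {"dx": -0.115,"dy": -0.125,"dz": -0.066,"wx": 0,"wy": 0,"wz": 0,"gripper": 1},
  {"dx": -0.115,"dy": -0.165,"dz": -0.088,"wx": 0,"wy": 0,"wz": 0,"gripper": 1},
  {"dx": -0.115,"dy": -0.205,"dz": -0.109,"wx": 0,"wy": 0,"wz": 0,"gripper": 1},
])

```text
clock: 7.7
position: [509.3, -41.7, 201.7]
ee_rot: [-0.034, 0.707, 0.034, 0.706]
contact_force: [1.1, -0.1, -0.5]
gripper_width: 20.3
```

```bash
python3 goto.py 460 -160 195 95.5
```

```text
pos [509.3 -41.7 201.7] tool axes [[-0.002, -0.001, -1.0], [-0.096, 0.995, -0.0], [0.995, 0.096, -0.002]] grip 20.3 j [ 0.24  0.22 -0.31  0.   -1.04 -1.71]
d(m) [ 0.0068 -0.113  -0.0604] w(deg) [ 0.01 -0.11  0.02]
```

arm_command([
  {"dx": 0,"dy": -0.04,"dz": -0.021,"wx": 0,"wy": 0,"wz": 0,"gripper": 1},
  {"dx": 0,"dy": -0.08,"dz": -0.042,"wx": 0,"wy": 0,"wz": 0,"gripper": 1},
  {"dx": 0.02,"dy": -0.113,"dz": -0.06,"wx": 0,"wy": 0,"wz": 0,"gripper": 1},
  {"dx": 0.06,"dy": -0.113,"dz": -0.06,"wx": 0,"wy": 0,"wz": 0,"gripper": 1},
  {"dx": 0.1,"dy": -0.113,"dz": -0.06,"wx": 0,"wy": 0,"wz": 0,"gripper": 1},
  {"dx": 0.14,"dy": -0.113,"dz": -0.06,"wx": 0,"wy": 0,"wz": 0,"gripper": 1},
  {"dx": 0.18,"dy": -0.113,"dz": -0.06,"wx": 0,"wy": 0,"wz": 0,"gripper": 1},
  {"dx": 0.2,"dy": -0.113,"dz": -0.06,"wx": 0,"wy": 0,"wz": 0,"gripper": 1},
])

```text
clock: 8.5
position: [458.1, -160.1, -0.9]
ee_rot: [-0.034, 0.709, 0.034, 0.704]
contact_force: [0.0, 0.7, -0.3]
gripper_width: 20.3
```

arm_command([
  {"dx": 0.01,"dy": 0,"dz": 0,"wx": 0,"wy": 0,"wz": 0,"gripper": 1},
  {"dx": 0.01,"dy": 0,"dz": 0,"wx": 0,"wy": 0,"wz": 0,"gripper": 1},
  {"dx": 0.01,"dy": 0,"dz": 0,"wx": 0,"wy": 0,"wz": 0,"gripper": -0.1},
  {"dx": 0.01,"dy": 0,"dz": 0,"wx": 0,"wy": 0,"wz": 0,"gripper": -0.1},
  {"dx": 0.01,"dy": 0,"dz": 0,"wx": 0,"wy": 0,"wz": 0,"gripper": -0.1},
  {"dx": 0.01,"dy": 0,"dz": 0,"wx": 0,"wy": 0,"wz": 0,"gripper": -0.1},
  {"dx": 0.01,"dy": 0,"dz": 0,"wx": 0,"wy": 0,"wz": 0,"gripper": -0.1},
  {"dx": 0,"dy": 0,"dz": 0,"wx": 0,"wy": 0,"wz": 0,"gripper": -0.1},
])

```text
clock: 9.3
position: [457.1, -160.1, -1.3]
ee_rot: [-0.034, 0.709, 0.034, 0.703]
contact_force: [0.0, -0.0, 0.5]
gripper_width: 47.3
```

```bash
python3 goto.py 599.5 240 200 96.5
python3 - <<'E'
from h import *
s=cam('side'); save('s6.png',s['img'],(220,140,440,400),2.2)
E
```

```text
pos [ 457.1 -160.1   -1.3] tool axes [[-0.009, -0.0, -1.0], [-0.095, 0.995, 0.001], [0.995, 0.095, -0.009]] grip 47.3 j [-0.    0.47 -0.6   0.   -0.52 -1.48]
d(m) [-0.2026  0.3849  0.1779] w(deg) [-1.05 -0.51 -0.05]
```

View pics/s6.png

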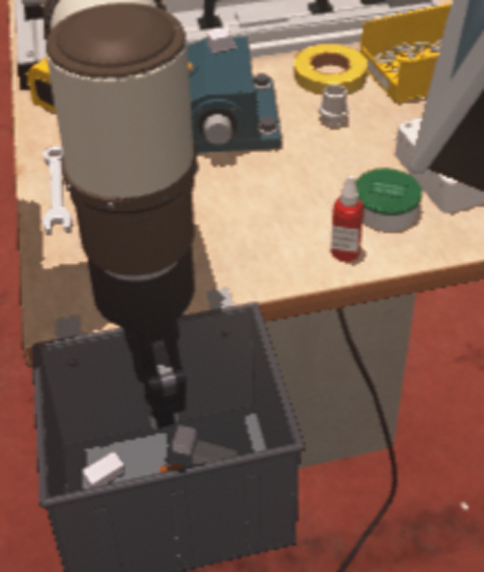

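The plastic lies in the bin (side crop (175,467), brown). Now back for the metal.

arm_command([
  {"dx": -0.045,"dy": 0,"dz": 0,"wx": 0,"wy": 0,"wz": 0,"gripper": -0.1},
  {"dx": -0.09,"dy": 0,"dz": 0,"wx": 0,"wy": 0,"wz": 0,"gripper": -0.1},
  {"dx": -0.135,"dy": 0,"dz": 0,"wx": 0,"wy": 0,"wz": 0,"gripper": -0.1},
  {"dx": -0.18,"dy": 0.02,"dz": 0.01,"wx": 0,"wy": 0,"wz": 0,"gripper": -0.1},
  {"dx": -0.203,"dy": 0.055,"dz": 0.026,"wx": 0,"wy": 0,"wz": 0,"gripper": -0.1},
  {"dx": -0.203,"dy": 0.098,"dz": 0.045,"wx": 0,"wy": 0,"wz": 0,"gripper": -0.1},
  {"dx": -0.203,"dy": 0.141,"dz": 0.065,"wx": 0,"wy": 0,"wz": 0,"gripper": -0.1},
  {"dx": -0.203,"dy": 0.184,"dz": 0.085,"wx": -1,"wy": -0.5,"wz": 0,"gripper": -0.1},
])

```text
clock: 10.15
position: [527.1, 32.9, 204.5]
ee_rot: [-0.04, 0.704, 0.04, 0.708]
contact_force: [0.6, -0.5, 0.1]
gripper_width: 46.9
```

```bash
python3 goto.py 599.5 240 115 96.5
```

```text
pos [527.1  32.9 204.5] tool axes [[0.006, 0.001, -1.0], [-0.113, 0.994, 0.0], [0.994, 0.113, 0.006]] grip 46.9 j [ 0.37  0.24 -0.27  0.   -1.05 -1.83]
d(m) [0.0902 0.1975 0.0948] w(deg) [ 0.    0.36 -0.03]
```

arm_command([
  {"dx": 0,"dy": 0.038,"dz": 0.018,"wx": 0,"wy": 0,"wz": 0,"gripper": -0.1},
  {"dx": 0,"dy": 0.076,"dz": 0.036,"wx": 0,"wy": 0,"wz": 0,"gripper": -0.1},
  {"dx": 0,"dy": 0.114,"dz": 0.055,"wx": 0,"wy": 0.3,"wz": 0,"gripper": -0.1},
  {"dx": 0.01,"dy": 0.152,"dz": 0.073,"wx": 0,"wy": 0.3,"wz": 0,"gripper": -0.1},
  {"dx": 0.03,"dy": 0.19,"dz": 0.092,"wx": 0,"wy": 0.3,"wz": 0,"gripper": -0.1},
  {"dx": 0.06,"dy": 0.1975,"dz": 0.095,"wx": 0,"wy": 0.3,"wz": 0,"gripper": -0.1},
  {"dx": 0.09,"dy": 0.1975,"dz": 0.095,"wx": 0,"wy": 0.3,"wz": 0,"gripper": -0.1},
  {"dx": 0.09,"dy": 0.1975,"dz": 0.095,"wx": 0,"wy": 0.3,"wz": 0,"gripper": -0.1},
])

```text
clock: 10.95
position: [596.6, 239.0, 110.5]
ee_rot: [-0.041, 0.709, 0.039, 0.703]
contact_force: [-0.1, -0.9, -1.2]
gripper_width: 47.0
```

```bash
python3 goto.py 599.5 240 84 96.5
python3 - <<'E'
from h import *
w=cam('wrist'); save('w7.png',w['img'],(150,80,490,340),2.2)
for q,z in (('metal_center',90),):
  for o in models.cut_out('wrist',q)[:1]:
    ys,xs=np.nonzero(o['mask']); print(q,o['conf'],o['extent'],atz(w,(xs.mean(),ys.mean()),z))
E
```

```text
pos [596.6 239.  110.5] tool axes [[-0.008, -0.004, -1.0], [-0.113, 0.994, -0.003], [0.994, 0.113, -0.009]] grip 47.0 j [ 0.63  0.52 -0.09 -0.   -0.97 -2.09]
d(m) [0.0264 0.0008 0.0032] w(deg) [-0.01 -0.49  0.18]
metal_center 0.7 [302.8, 224.0, 337.3, 276.0] [600.84214341 240.11077075  90.        ]
```

View pics/w7.png

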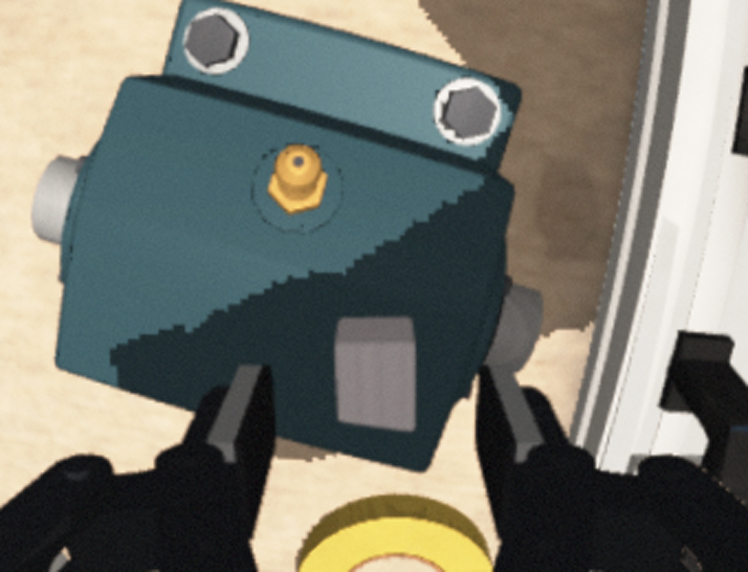

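The metal is centred (crop (377,375)). The ball is at full pixel (285.2,153.9).

arm_command([
  {"dx": 0.01,"dy": 0.001,"dz": 0.003,"wx": 0,"wy": 0,"wz": 0,"gripper": -0.1},
  {"dx": 0.02,"dy": 0.001,"dz": 0.003,"wx": 0,"wy": 0,"wz": 0,"gripper": -0.1},
  {"dx": 0.026,"dy": 0.001,"dz": 0.003,"wx": 0,"wy": 0,"wz": 0,"gripper": -0.1},
  {"dx": 0.026,"dy": 0.001,"dz": 0.003,"wx": 0,"wy": 0,"wz": 0,"gripper": 1},
  {"dx": 0.026,"dy": 0.001,"dz": 0.003,"wx": 0,"wy": 0,"wz": 0,"gripper": 1},
  {"dx": 0.026,"dy": 0.001,"dz": 0.003,"wx": 0,"wy": 0,"wz": 0,"gripper": 1},
  {"dx": 0.026,"dy": 0.001,"dz": 0.003,"wx": 0,"wy": 0,"wz": 0,"gripper": 1},
  {"dx": 0.026,"dy": 0.001,"dz": 0.003,"wx": 0,"wy": 0,"wz": 0,"gripper": 1},
])

```text
clock: 11.85
position: [602.9, 241.3, 90.1]
ee_rot: [-0.04, 0.705, 0.04, 0.706]
contact_force: [0.5, -0.1, 0.5]
gripper_width: 17.9
```

```bash
python3 goto.py 460 -160 200 96.5
python3 - <<'E'
from h import *
# ball from previous view
d=get_image('wrist'); T=np.eye(4)
M=np.array([[-0.008,-0.004,-1.0],[-0.113,0.994,-0.003],[0.994,0.113,-0.009]]).T
T[:3,:3]=M;T[:3,3]=[596.6,239,110.5];W=T@np.array(d['T_tool_cam'])
c={'n':'wrist','K':np.array(d['K']),'Rcw':W[:3,:3].T,'C':W[:3,3]}
print(atz(c,(285.2,153.9),89),c['C'])
E
```

```text
pos [602.9 241.3  90.1] tool axes [[0.002, 0.0, -1.0], [-0.114, 0.994, -0.0], [0.994, 0.114, 0.002]] grip 17.9 j [ 0.63  0.55 -0.11  0.   -0.92 -2.09]
d(m) [-0.1102 -0.3824 -0.1875] w(deg) [0.03 0.09 0.  ]
[548.14607598 214.9248621   89.        ] [525.3103223  231.92730075 254.31238413]
```

arm_command([
  {"dx": -0.03,"dy": 0,"dz": 0,"wx": 0,"wy": 0,"wz": 0,"gripper": 1},
  {"dx": -0.07,"dy": 0,"dz": 0,"wx": 0,"wy": 0,"wz": 0,"gripper": 1},
  {"dx": -0.105,"dy": -0.01,"dz": -0.005,"wx": 0,"wy": 0,"wz": 0,"gripper": 1},
  {"dx": -0.11,"dy": -0.04,"dz": -0.02,"wx": 0,"wy": 0,"wz": 0,"gripper": 1},
  {"dx": -0.11,"dy": -0.08,"dz": -0.04,"wx": 0,"wy": 0,"wz": 0,"gripper": 1},
  {"dx": -0.11,"dy": -0.12,"dz": -0.06,"wx": 0,"wy": 0,"wz": 0,"gripper": 1},
  {"dx": -0.11,"dy": -0.16,"dz": -0.08,"wx": 0,"wy": 0,"wz": 0,"gripper": 1},
  {"dx": -0.11,"dy": -0.2,"dz": -0.1,"wx": 0,"wy": 0,"wz": 0,"gripper": 1},
])

```text
clock: 12.7
position: [525.2, 29.7, 200.1]
ee_rot: [-0.04, 0.705, 0.04, 0.707]
contact_force: [0.5, 0.1, 0.3]
gripper_width: 18.1
```

```bash
python3 goto.py 460 -160 200 96.5
```

```text
pos [525.2  29.7 200.1] tool axes [[0.002, 0.0, -1.0], [-0.114, 0.993, -0.0], [0.993, 0.114, 0.002]] grip 18.1 j [ 0.37  0.24 -0.28  0.   -1.04 -1.82]
d(m) [-0.     -0.181  -0.0864] w(deg) [0.06 0.11 0.  ]
```

arm_command([
  {"dx": 0,"dy": -0.04,"dz": -0.019,"wx": 0,"wy": 0,"wz": 0,"gripper": 1},
  {"dx": 0,"dy": -0.08,"dz": -0.038,"wx": 0,"wy": 0,"wz": 0,"gripper": 1},
  {"dx": 0,"dy": -0.12,"dz": -0.057,"wx": 0,"wy": 0,"wz": 0,"gripper": 1},
  {"dx": 0.005,"dy": -0.16,"dz": -0.076,"wx": 0,"wy": 0,"wz": 0,"gripper": 1},
  {"dx": 0.035,"dy": -0.181,"dz": -0.086,"wx": 0,"wy": 0,"wz": 0,"gripper": 1},
  {"dx": 0.08,"dy": -0.181,"dz": -0.086,"wx": 0,"wy": 0,"wz": 0,"gripper": 1},
  {"dx": 0.125,"dy": -0.181,"dz": -0.086,"wx": 0,"wy": 0,"wz": 0,"gripper": 1},
  {"dx": 0.17,"dy": -0.181,"dz": -0.086,"wx": 0,"wy": 0,"wz": 0,"gripper": 1},
])

```text
clock: 13.5
position: [461.0, -160.3, 29.2]
ee_rot: [-0.04, 0.704, 0.04, 0.708]
contact_force: [0.3, -0.1, -0.4]
gripper_width: 18.1
```

arm_command([
  {"dx": 0.02,"dy": 0,"dz": 0,"wx": 0,"wy": 0,"wz": 0,"gripper": 1},
  {"dx": 0.035,"dy": 0,"dz": 0,"wx": 0,"wy": 0,"wz": 0,"gripper": 1},
  {"dx": 0.035,"dy": 0,"dz": 0,"wx": 0,"wy": 0,"wz": 0,"gripper": -1},
  {"dx": 0.035,"dy": 0,"dz": 0,"wx": 0,"wy": 0,"wz": 0,"gripper": -0.1},
  {"dx": 0.035,"dy": 0,"dz": 0,"wx": 0,"wy": 0,"wz": 0,"gripper": -0.1},
  {"dx": 0.035,"dy": 0,"dz": 0,"wx": 0,"wy": 0,"wz": 0,"gripper": -0.1},
  {"dx": 0,"dy": 0,"dz": 0,"wx": 0,"wy": 0,"wz": 0,"gripper": -0.1},
  {"dx": -0.04,"dy": 0,"dz": 0,"wx": 0,"wy": 0,"wz": 0,"gripper": -0.1},
])

```text
clock: 14.3
position: [459.9, -160.3, 69.6]
ee_rot: [-0.04, 0.705, 0.04, 0.706]
contact_force: [0.6, 0.2, -0.4]
gripper_width: 47.5
```

```bash
python3 goto.py 477 -20 220 96.5
python3 - <<'E'
from h import *
s=cam('side'); save('s8.png',s['img'],(220,140,440,400),2.2)
w=cam('wrist'); save('w8.png',w['img'],None,1)
E
```

```text
pos [ 459.9 -160.3   69.6] tool axes [[0.001, 0.0, -1.0], [-0.113, 0.994, 0.0], [0.994, 0.113, 0.001]] grip 47.5 j [-0.    0.34 -0.54 -0.   -0.69 -1.46]
d(m) [-0.1503  0.1374  0.0332] w(deg) [ 0.01  0.08 -0.  ]
```

View pics/s8.png

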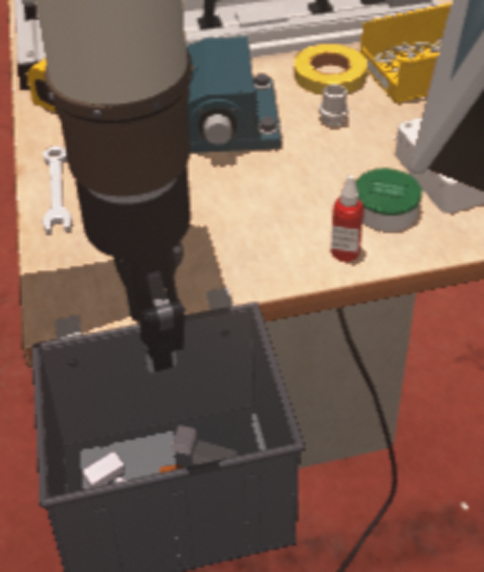

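View pics/w8.png

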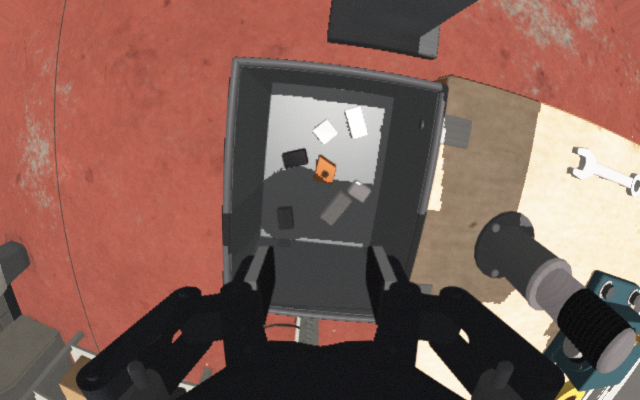

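Both offcuts are in the bin (wrist: plastic (325,168), metal among the grey pieces near (359,191)), which now holds two more pieces than at the start. On to a hover above the gun, with the yaw turned to the block's frame.

arm_command([
  {"dx": -0.045,"dy": 0,"dz": 0,"wx": 0,"wy": 0,"wz": 0,"gripper": -0.5},
  {"dx": -0.09,"dy": 0,"dz": 0,"wx": 0,"wy": 0,"wz": 0,"gripper": -0.5},
  {"dx": -0.13,"dy": 0.01,"dz": 0.002,"wx": 0,"wy": 0,"wz": 0,"gripper": -0.5},
  {"dx": -0.15,"dy": 0.04,"dz": 0.01,"wx": 8.4,"wy": 0,"wz": 0,"gripper": -0.5},
  {"dx": -0.15,"dy": 0.075,"dz": 0.018,"wx": 16.7,"wy": 0,"wz": 0,"gripper": -0.5},
  {"dx": -0.15,"dy": 0.11,"dz": 0.026,"wx": 16.7,"wy": 0,"wz": 0,"gripper": -0.5},
  {"dx": -0.15,"dy": 0.137,"dz": 0.033,"wx": 16.7,"wy": 0,"wz": 0,"gripper": -0.5},
  {"dx": -0.15,"dy": 0.137,"dz": 0.033,"wx": 16.7,"wy": 0,"wz": 0,"gripper": -0.5},
])

```text
clock: 15.2
position: [479.7, -18.2, 225.5]
ee_rot: [0.061, 0.698, -0.06, 0.711]
contact_force: [-0.2, -0.6, 0.0]
gripper_width: 63.9
```

```bash
python3 goto.py 477 -20 109 79.8
python3 - <<'E'
from h import *
import pickle
cs={n:cam(n) for n in ('wrist','side','scene')}
pickle.dump(cs,open('cs9.pkl','wb'))
w=cs['wrist']; save('w9.png',w['img'],(180,60,460,320),2.7)
for n in cs:
  for q,z in (('gun_grip',128),('gun_rest',30)):
   cam(n)
   for o in models.cut_out(n,q)[:1]:
    ys,xs=np.nonzero(o['mask']); print(n,q,o['conf'],o['extent'],(xs.mean(),ys.mean()),atz(cs[n],(xs.mean(),ys.mean()),z))
E
```

```text
pos [479.7 -18.2 225.5] tool axes [[0.019, -0.0, -1.0], [0.172, 0.985, 0.003], [0.985, -0.172, 0.019]] grip 63.9 j [ 0.31  0.13 -0.36  0.01 -1.06 -2.05]
d(m) [ 0.1164 -0.0026 -0.0045] w(deg) [ 0.32  1.07 -0.18]
wrist gun_grip 0.69 [325.1, 159.0, 372.6, 223.8] (np.float64(347.83086956521737), np.float64(190.30347826086955)) [474.45683872   6.29470382 128.        ]
wrist gun_rest 0.87 [316.8, 140.7, 369.4, 188.9] (np.float64(337.3716153127918), np.float64(156.093370681606)) [462.16660571   5.31946391  30.        ]
side gun_grip 0.8 [276.5, 196.0, 297.2, 237.7] (np.float64(284.3842794759825), np.float64(217.95924308588064)) [475.64573034 -20.86670131 128.        ]
side gun_rest 0.7 [275.5, 237.3, 305.3, 265.6] (np.float64(288.0845921450151), np.float64(252.03021148036254)) [475.89879667 -14.04154404  30.        ]
scene gun_grip 0.9 [348.0, 183.4, 368.8, 222.8] (np.float64(358.0482374768089), np.float64(202.46753246753246)) [466.17765702  24.07587068 128.        ]
scene gun_rest 0.8 [341.6, 214.9, 366.2, 240.6] (np.float64(355.40630797773656), np.float64(230.48423005565863)) [466.26285614  23.5639655   30.        ]
```

View pics/w9.png

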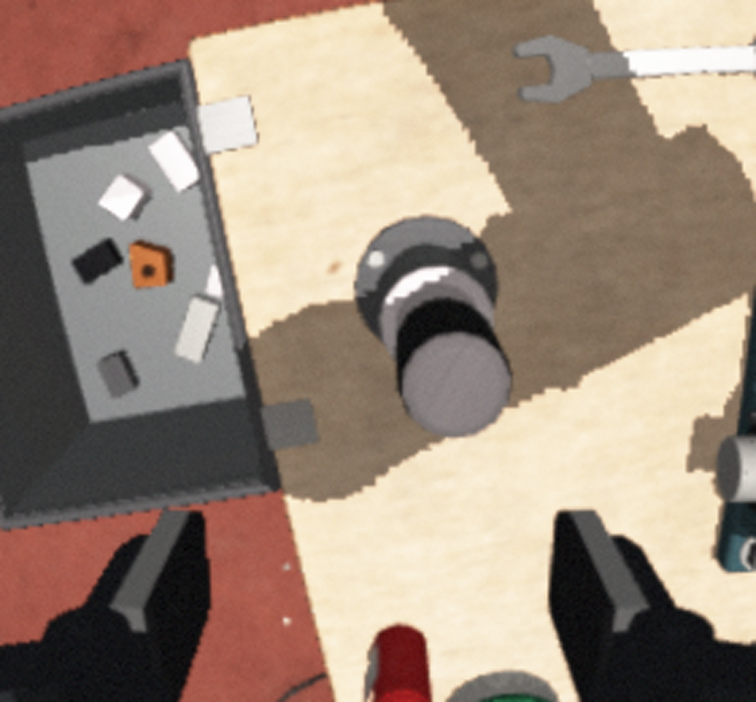

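Run:
```python
from h import *
import pickle
cs=pickle.load(open('cs9.pkl','rb'));w=cs['wrist'];s=cs['side'];sc=cs['scene']
cap=(457/2.7+180-.3,383/2.7+60-.3)
print(w['C'],atz(w,cap,152), atz(w,(338,165.4),6))
print(atz(s,(282.9,201.9),152),atz(sc,(359.6,188.6),152))
print(tri([(w,cap),(s,(282.9,201.9)),(sc,(359.6,188.6))]))
for n in ('side','scene'):
    u=proj(cs[n],[478,0,152])[0]; l,t=int(u[0])-25,int(u[1])-15; print(n,l,t)
    save(n+'9z.png',cs[n]['img'],(l,t,l+50,t+80),7)
```

```text
[405.22281654  -4.85293869 367.23752264] [476.09799752   4.7543497  152.        ] [477.4095933    4.99647767   6.        ]
[477.57852676  -1.25250091 152.        ] [474.85820745   9.3148586  152.        ]
(array([477.74587878,   5.11905939, 146.92542773]), [[0.2, -0.1], [-0.1, 0.1], [-0.1, -0.1]])
side 258 186
scene 336 170
```

View pics/side9z.png

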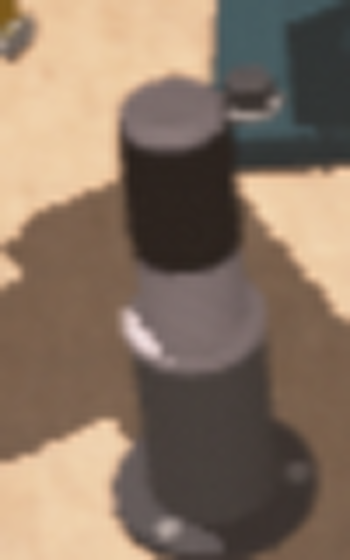

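View pics/scene9z.png

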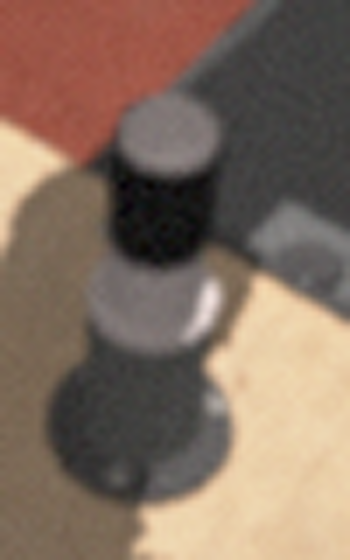

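Cap triangulates to (477.7,5.1,147) with tiny residuals, and the foot centre agrees (477.4,5.0). I'll move above it.

arm_command([
  {"dx": 0,"dy": 0.008,"dz": -0.002,"wx": 0.3,"wy": 1,"wz": 0,"gripper": -0.5},
  {"dx": 0,"dy": 0.016,"dz": -0.004,"wx": 0.3,"wy": 1,"wz": 0,"gripper": -0.5},
  {"dx": 0.01,"dy": 0.0225,"dz": -0.006,"wx": 0.3,"wy": 1,"wz": 0,"gripper": -0.5},
  {"dx": 0.02,"dy": 0.0225,"dz": -0.006,"wx": 0.3,"wy": 1,"wz": 0,"gripper": -0.5},
  {"dx": 0.03,"dy": 0.0225,"dz": -0.006,"wx": 0.3,"wy": 1,"wz": 0,"gripper": -0.5},
  {"dx": 0.04,"dy": 0.0225,"dz": -0.006,"wx": 0.3,"wy": 1,"wz": 0,"gripper": -0.5},
  {"dx": 0.045,"dy": 0.0225,"dz": -0.006,"wx": 0.3,"wy": 1,"wz": 0,"gripper": -0.5},
  {"dx": 0.045,"dy": 0.0225,"dz": -0.006,"wx": 0.3,"wy": 1,"wz": 0,"gripper": -0.5},
])

```text
clock: 16.75
position: [477.7, 2.2, 178.8]
ee_rot: [0.065, 0.705, -0.064, 0.703]
contact_force: [-0.4, 0.6, -0.4]
gripper_width: 64.0
```

```bash
python3 goto.py 477.5 5 108 79.8
python3 - <<'E'
from h import *
w=cam('wrist'); save('w10.png',w['img'],(180,120,460,340),2.7)
E
```

```text
pos [477.7   2.2 178.8] tool axes [[-0.002, 0.001, -1.0], [0.181, 0.983, 0.001], [0.983, -0.181, -0.002]] grip 64.0 j [ 0.34  0.18 -0.42 -0.   -0.97 -2.1 ]
d(m) [ 0.0708  0.0027 -0.0006] w(deg) [-0.23 -0.13 -0.06]
```

View pics/w10.png

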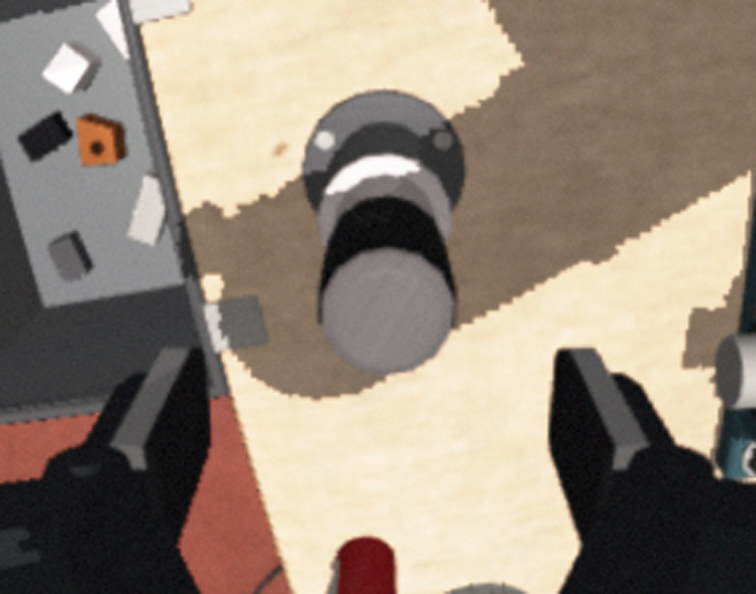

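The cap is at crop (388,310) and the jaw midline at about 381. That matches the computed +2.7 mm in tool y, so I'll descend and grasp.

arm_command([
  {"dx": 0.01,"dy": 0.003,"dz": -0.0006,"wx": 0,"wy": 0,"wz": 0,"gripper": -0.5},
  {"dx": 0.02,"dy": 0.003,"dz": -0.0006,"wx": 0,"wy": 0,"wz": 0,"gripper": -0.5},
  {"dx": 0.03,"dy": 0.003,"dz": -0.0006,"wx": 0,"wy": 0,"wz": 0,"gripper": -0.5},
  {"dx": 0.04,"dy": 0.003,"dz": -0.0006,"wx": 0,"wy": 0,"wz": 0,"gripper": -0.5},
  {"dx": 0.05,"dy": 0.003,"dz": -0.0006,"wx": 0,"wy": 0,"wz": 0,"gripper": -0.5},
  {"dx": 0.06,"dy": 0.003,"dz": -0.0006,"wx": 0,"wy": 0,"wz": 0,"gripper": -0.5},
  {"dx": 0.07,"dy": 0.003,"dz": -0.0006,"wx": 0,"wy": 0,"wz": 0,"gripper": -0.5},
  {"dx": 0.07,"dy": 0.003,"dz": -0.0006,"wx": 0,"wy": 0,"wz": 0,"gripper": -0.5},
])

```text
clock: 17.6
position: [477.0, 5.1, 107.9]
ee_rot: [0.064, 0.706, -0.064, 0.703]
contact_force: [0.3, 0.1, -0.2]
gripper_width: 64.1
```

```bash
python3 goto.py 477.5 5 108 79.8
python3 - <<'E'
from h import *
w=cam('wrist'); save('w11.png',w['img'],(180,120,460,340),2.7)
E
```

```text
pos [477.    5.1 107.9] tool axes [[-0.004, 0.001, -1.0], [0.181, 0.983, -0.0], [0.983, -0.181, -0.004]] grip 64.1 j [ 0.35  0.27 -0.51 -0.   -0.79 -2.1 ]
d(m) [-0.0001 -0.      0.0005] w(deg) [-0.24 -0.24  0.  ]
```

View pics/w11.png

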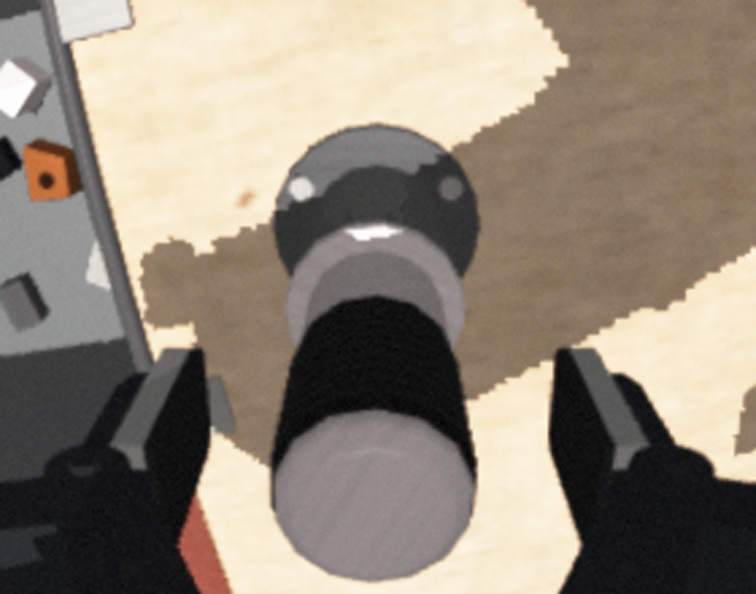

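The cap (crop (375,495)) lies within about 1 mm of the jaw midline (381). Closing.

arm_command([
  {"dx": 0,"dy": -0.001,"dz": 0.0005,"wx": 0,"wy": -0.2,"wz": 0,"gripper": -0.5},
  {"dx": 0,"dy": -0.001,"dz": 0.0005,"wx": 0,"wy": -0.2,"wz": 0,"gripper": 0},
  {"dx": 0,"dy": -0.001,"dz": 0.0005,"wx": 0,"wy": -0.2,"wz": 0,"gripper": 1},
  {"dx": 0,"dy": -0.001,"dz": 0.0005,"wx": 0,"wy": -0.2,"wz": 0,"gripper": 1},
  {"dx": 0,"dy": -0.001,"dz": 0.0005,"wx": 0,"wy": -0.2,"wz": 0,"gripper": 1},
  {"dx": 0,"dy": -0.001,"dz": 0.0005,"wx": 0,"wy": -0.2,"wz": 0,"gripper": 1},
  {"dx": 0,"dy": -0.001,"dz": 0.0005,"wx": 0,"wy": -0.2,"wz": 0,"gripper": 1},
  {"dx": 0,"dy": -0.001,"dz": 0.0005,"wx": 0,"wy": -0.2,"wz": 0,"gripper": 1},
])

```text
clock: 18.45
position: [478.3, 4.1, 109.3]
ee_rot: [0.064, 0.704, -0.064, 0.705]
contact_force: [-0.7, -0.7, 5.9]
gripper_width: 30.8
```

```bash
python3 goto.py 477.5 5 210 79.8
python3 - <<'E'
from h import *
w=cam('wrist'); save('w12.png',w['img'],(180,120,460,340),2.7); print(arm.read_state()['contact_force'],arm.read_state()['wrist_torque'])
s=cam('side'); save('s12.png',s['img'],(220,100,400,300),3)
E
```

```text
pos [478.3   4.1 109.3] tool axes [[0.002, 0.0, -1.0], [0.181, 0.984, 0.001], [0.984, -0.181, 0.002]] grip 30.8 j [ 0.35  0.27 -0.51  0.   -0.78 -2.1 ]
d(m) [-0.1007  0.0008 -0.0008] w(deg) [-0.2   0.1  -0.03]
[-0.89464237 -1.51175296  5.32485665] [-0.18625059  0.34752938  0.01006155]
```

View pics/w12.png

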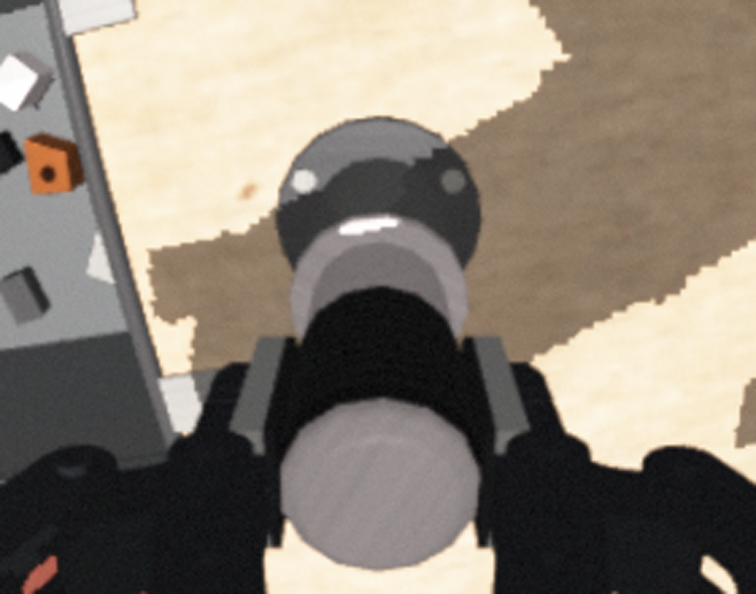

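View pics/s12.png

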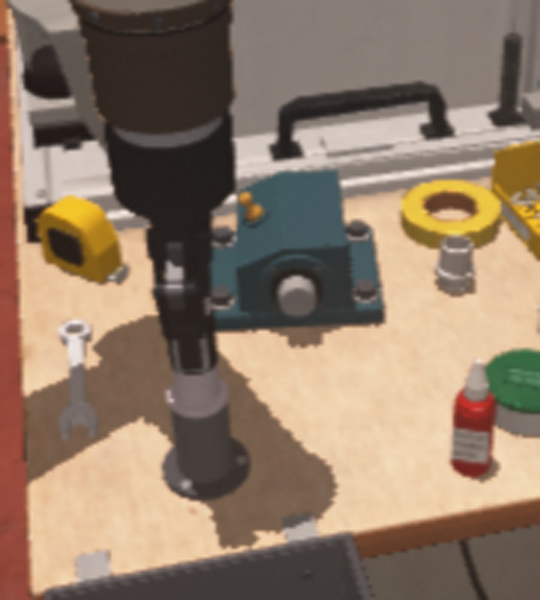

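Firm grasp (width 30.8 mm), gun between the pads. Lifting straight up.

arm_command([
  {"dx": -0.01,"dy": 0,"dz": 0,"wx": 0,"wy": 0,"wz": 0,"gripper": 1},
  {"dx": -0.025,"dy": 0,"dz": 0,"wx": 0,"wy": 0,"wz": 0,"gripper": 1},
  {"dx": -0.04,"dy": 0,"dz": 0,"wx": 0,"wy": 0,"wz": 0,"gripper": 1},
  {"dx": -0.055,"dy": 0,"dz": 0,"wx": 0,"wy": 0,"wz": 0,"gripper": 1},
  {"dx": -0.07,"dy": 0,"dz": 0,"wx": 0,"wy": 0,"wz": 0,"gripper": 1},
  {"dx": -0.085,"dy": 0,"dz": 0,"wx": 0,"wy": 0,"wz": 0,"gripper": 1},
  {"dx": -0.1,"dy": 0,"dz": 0,"wx": 0,"wy": 0,"wz": 0,"gripper": 1},
  {"dx": -0.11,"dy": 0,"dz": 0,"wx": 0,"wy": 0,"wz": 0,"gripper": 1},
])

```text
clock: 19.35
position: [477.9, 4.2, 220.0]
ee_rot: [0.065, 0.704, -0.064, 0.705]
contact_force: [-0.4, -0.2, -2.8]
gripper_width: 30.6
```

```bash
python3 goto.py 548 215 200 79.8 25
python3 - <<'E'
from h import *
import pickle
cs={n:cam(n) for n in ('wrist','side','scene')}
pickle.dump((cs,tool()),open('cs13.pkl','wb'))
print(arm.read_state()['contact_force'],arm.read_state()['wrist_torque'])
save('w13.png',cs['wrist']['img'],(240,120,400,280),4.5)
p,M=tool()
for n in ('side','scene'):
    u=proj(cs[n],p+M@[60,0,0])[0];l,t=int(u[0])-35,int(u[1])-45;print(n,l,t)
    save(n+'13.png',cs[n]['img'],(l,t,l+70,t+90),6.5)
E
```

```text
pos [477.9   4.2 220. ] tool axes [[0.002, 0.001, -1.0], [0.181, 0.984, 0.001], [0.984, -0.181, 0.002]] grip 30.6 j [ 0.35  0.14 -0.36 -0.   -1.07 -2.1 ]
d(m) [0.0203 0.2199 0.0308] w(deg) [-2.30e-01 -2.49e+01 -2.00e-02]
[-0.68991927  0.1389792  -3.50674797] [-0.03883235  0.03637233 -0.01149786]
side 247 152
scene 325 139
```

View pics/w13.png

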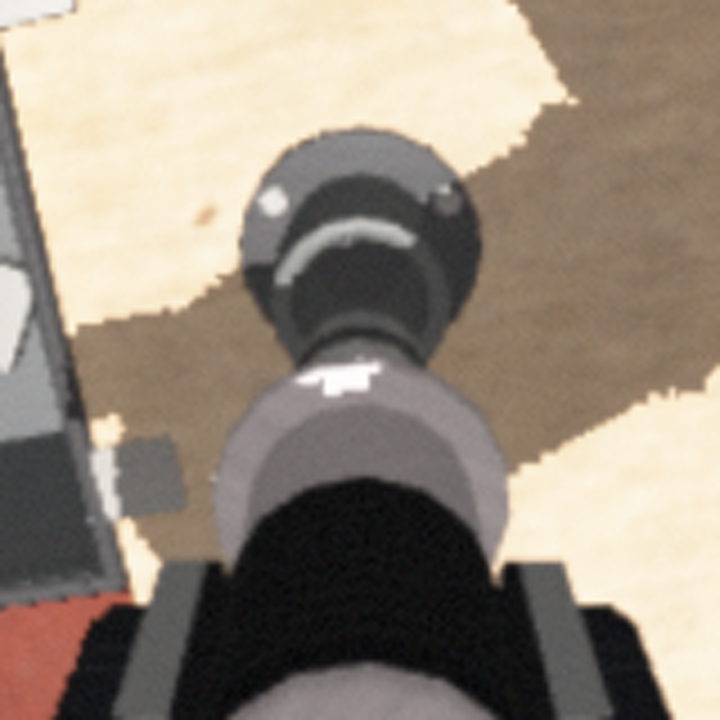

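View pics/side13.png

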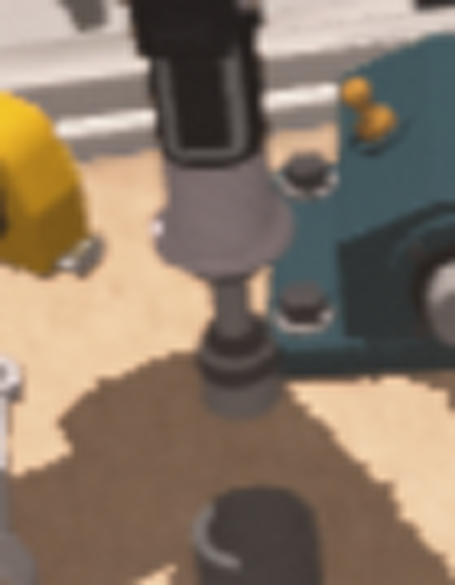

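View pics/scene13.png

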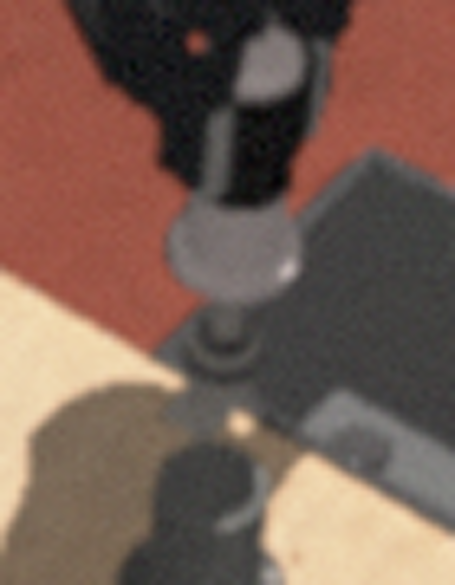

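The gun is out of the rest; the coupler mouth is at the side view's (284,214). I'll compare that with the model prediction.

Run:
```python
from h import *
import pickle
cs,(p,M)=pickle.load(open('cs13.pkl','rb'))
for n,o,k in (('side',(247,152),6.5),('scene',(325,139),6.5),('wrist',(240,120),4.5)):
    for d in (-7,50,60,80,90,101):
        u=proj(cs[n],p+M@[d,0,0])[0]; print(n,d,u.round(1),'crop',((u-o+.45)*k).round(0))
s,sc=cs['side'],cs['scene']
bs=(301.5,165.6); bc=(266.9,251.5)
print(atz(s,bs,89),atz(sc,bc,89),tri([(s,bs),(sc,bc)]))
# zoom fresh nipple pictures
for n in ('side','scene'):
    u=proj(cs[n],[548.5,215.5,89])[0]; l,t=int(u[0])-20,int(u[1])-20; print(n,'pred',u,l,t); save(n+'13n.png',cs[n]['img'],(l,t,l+40,t+40),14)
```

```text
side -7 [279.1 167.8] crop [212. 106.]
side 50 [282. 193.] crop [230. 269.]
side 60 [282.4 197.2] crop [233. 296.]
side 80 [283.4 205.3] crop [239. 350.]
side 90 [283.8 209.3] crop [242. 375.]
side 101 [284.3 213.6] crop [245. 404.]
scene -7 [362.4 160. ] crop [246. 139.]
scene 50 [360.3 180.7] crop [233. 274.]
scene 60 [360. 184.] crop [230. 296.]
scene 80 [359.3 190.6] crop [226. 339.]
scene 90 [359.  193.8] crop [224. 359.]
scene 101 [358.7 197.3] crop [222. 382.]
wrist -7 [318.7 264.2] crop [356. 651.]
wrist 50 [319.2 224. ] crop [358. 470.]
wrist 60 [319.2 218.9] crop [359. 447.]
wrist 80 [319.3 210.1] crop [359. 407.]
wrist 90 [319.4 206.1] crop [359. 390.]
wrist 101 [319.4 202.2] crop [359. 372.]
[548.57270229 218.33230569  89.        ] [548.87732979 214.43167894  89.        ] (array([547.99812452, 215.17782673,  90.90598298]), [[-0.1, 0.0], [-0.1, -0.1]])
side pred [301.66797847 166.19490446] 281 146
scene pred [266.65440331 251.95040666] 246 231
```

View pics/side13n.png

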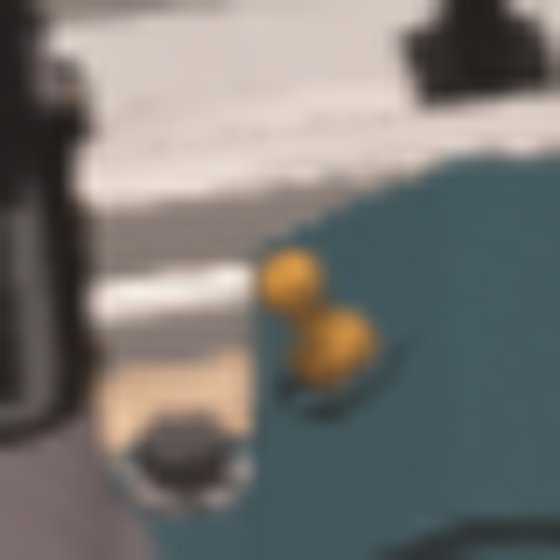

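View pics/scene13n.png

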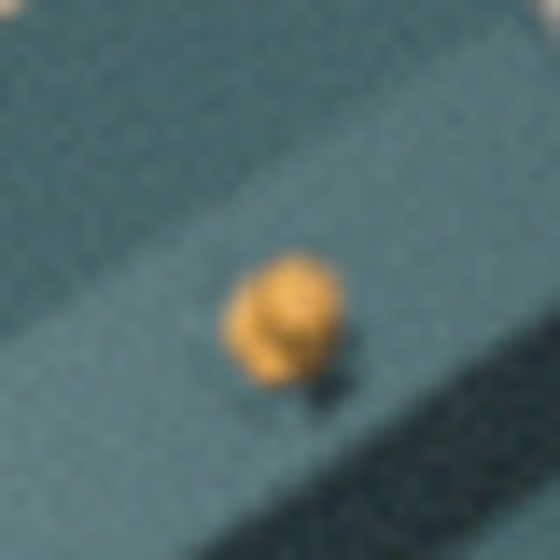

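Model and pictures agree to about 1 mm (coupler) and about 0.5 px (ball). I'm using nipple (548.4,215.3,89) and block yaw −10.15°. Next is the transit with tilt to a 40 mm standoff.

```bash
cat > nip.py <<'E'
# nip.py s [nx ny nz L]: goto pose with coupler s mm out from the head
import sys,subprocess,numpy as np
a=[float(v) for v in sys.argv[1:]]; s=a[0]
N=np.array(a[1:4] if len(a)>3 else [548.4,215.3,89.]); L=a[4] if len(a)>4 else 90.3
y=np.radians(10.15);t=np.radians(25);A=np.array([-np.cos(y)*np.sin(t),np.sin(y)*np.sin(t),np.cos(t)])
P=N+(L+s)*A; print('target',P.round(1))
print(subprocess.run(['python3','goto.py',*map(str,P),'79.85','25'],capture_output=True,text=True).stdout)
E
python3 nip.py 45
```

```text
target [492.1 225.4 211.6]
pos [477.9   4.2 219.3] tool axes [[0.002, 0.001, -1.0], [0.181, 0.984, 0.001], [0.984, -0.181, 0.002]] grip 30.4 j [ 0.35  0.14 -0.36 -0.   -1.07 -2.1 ]
d(m) [ 0.0079  0.22   -0.0261] w(deg) [-2.800e-01 -2.489e+01 -1.000e-02]
```

arm_command([
  {"dx": 0,"dy": 0.03,"dz": -0.004,"wx": 0,"wy": -4,"wz": 0,"gripper": 1},
  {"dx": 0,"dy": 0.065,"dz": -0.008,"wx": 0,"wy": -8,"wz": 0,"gripper": 1},
  {"dx": 0,"dy": 0.1,"dz": -0.012,"wx": 0,"wy": -12,"wz": 0,"gripper": 1},
  {"dx": 0.002,"dy": 0.135,"dz": -0.016,"wx": 0,"wy": -16,"wz": 0,"gripper": 1},
  {"dx": 0.004,"dy": 0.17,"dz": -0.02,"wx": -0.2,"wy": -20,"wz": 0,"gripper": 1},
  {"dx": 0.006,"dy": 0.2,"dz": -0.024,"wx": -0.2,"wy": -24.9,"wz": 0,"gripper": 1},
  {"dx": 0.008,"dy": 0.22,"dz": -0.026,"wx": -0.3,"wy": -24.9,"wz": 0,"gripper": 1},
  {"dx": 0.008,"dy": 0.22,"dz": -0.026,"wx": -0.3,"wy": -24.9,"wz": 0,"gripper": 1},
])

```text
clock: 20.3
position: [494.8, 225.0, 214.4]
ee_rot: [0.045, 0.541, -0.071, 0.837]
contact_force: [1.4, 1.2, -2.6]
gripper_width: 30.9
```

```bash
cat > lk.py <<'E'
from h import *
import pickle,sys
t=sys.argv[1]
cs={n:cam(n) for n in ('wrist','side','scene')}
p,M=tool()
pickle.dump((cs,(p,M)),open('cs'+t+'.pkl','wb'))
save('w'+t+'.png',cs['wrist']['img'],(240,120,400,280),4.5)
for n in ('side','scene'):
    u=proj(cs[n],[540,217,105])[0];l,t2=int(u[0])-30,int(u[1])-30;print(n,l,t2)
    save(n+t+'.png',cs[n]['img'],(l,t2,l+60,t2+60),10)
E
python3 lk.py 14; python3 nip.py 20
```

```text
side 267 130
scene 238 220
target [502.5 223.5 189. ]
pos [494.9 222.4 215.1] tool axes [[0.405, -0.072, -0.911], [0.172, 0.985, -0.002], [0.898, -0.156, 0.412]] grip 30.8 j [ 0.87  0.12 -0.68  0.63 -0.65 -3.1 ]
d(m) [ 0.0268  0.0025 -0.0041] w(deg) [ 0.25 -0.7  -0.  ]
```

View pics/w14.png

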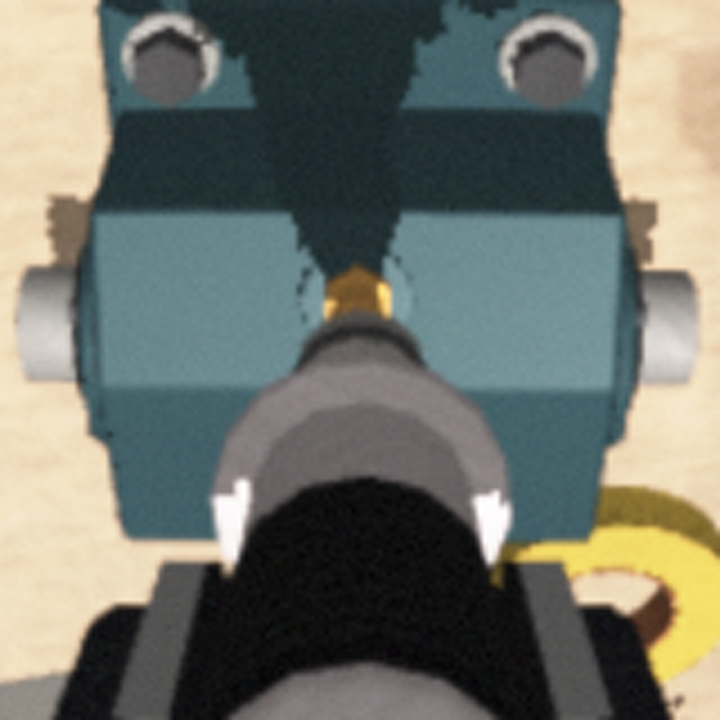

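View pics/side14.png

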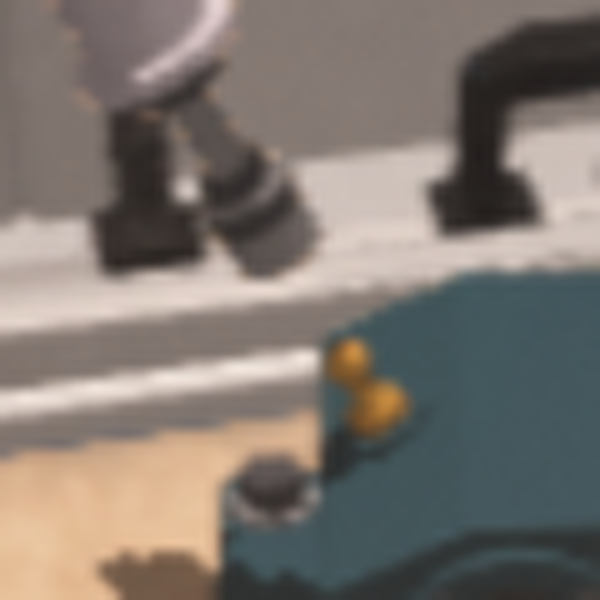

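View pics/scene14.png

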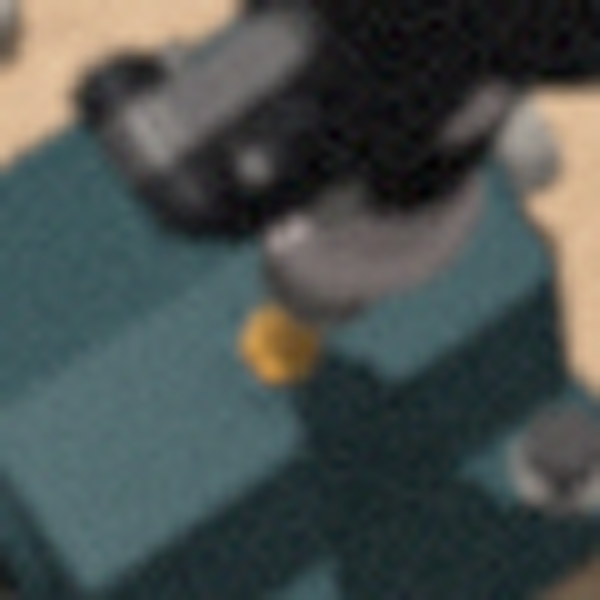

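The wrist view shows the coupler lined up left-right with the nipple (358 vs 357). The side view shows the coupler up and left of the ball, in line with its axis. Joint 6 sits at −3.10 (its limit), so I'll spin the hand about the gun axis, since any yaw will do.

arm_command([
  {"dx": 0,"dy": 0,"dz": 0,"wx": -6,"wy": 0,"wz": 0,"gripper": 1},
  {"dx": 0,"dy": 0,"dz": 0,"wx": -14,"wy": 0,"wz": 0,"gripper": 1},
  {"dx": 0,"dy": 0,"dz": 0,"wx": -22,"wy": 0,"wz": 0,"gripper": 1},
  {"dx": 0,"dy": 0.001,"dz": 0,"wx": -30,"wy": 0,"wz": 0,"gripper": 1},
  {"dx": 0,"dy": 0.002,"dz": -0.002,"wx": -38,"wy": 0,"wz": 0,"gripper": 1},
  {"dx": 0,"dy": 0.0025,"dz": -0.004,"wx": -45,"wy": 0,"wz": 0,"gripper": 1},
  {"dx": 0,"dy": 0.0025,"dz": -0.004,"wx": -45,"wy": 0,"wz": 0,"gripper": 1},
  {"dx": 0,"dy": 0.0025,"dz": -0.004,"wx": -45,"wy": 0,"wz": 0,"gripper": 1},
])

```text
clock: 21.25
position: [491.8, 224.7, 213.4]
ee_rot: [-0.276, 0.528, 0.138, 0.791]
contact_force: [1.0, -0.6, -2.3]
gripper_width: 30.9
```

```bash
cat > nip.py <<'E'
# nip.py s [roll] [nx ny nz L]
from h import *
import sys
a=[float(v) for v in sys.argv[1:]]; s=a[0]; roll=a[1] if len(a)>1 else -45
N=np.array(a[2:5] if len(a)>4 else [548.4,215.3,89.]); L=a[5] if len(a)>5 else 90.3
y=np.radians(10.15);t=np.radians(25);A=np.array([-np.cos(y)*np.sin(t),np.sin(y)*np.sin(t),np.cos(t)])
P=N+(L+s)*A
yv=np.array([np.sin(y),np.cos(y),0]); G=np.c_[-A,yv,np.cross(-A,yv)]@R.from_euler('x',roll,degrees=True).as_matrix()
p,M=tool(); st=arm.read_state()
print('target',P.round(1),'pos',p.round(1),'j',st['joints'].round(2),'F',st['contact_force'].round(1),'grip',round(st['gripper_width'],1))
print('coupler-in-nipple: along',round(float((p-N)@A-L),1),'lateral x(back),y,', [round(float((p+L*M[:,0]-N)@v),2) for v in (np.cross(yv,A),yv)],'axis err deg',round(float(np.degrees(np.arccos(min(1,-M[:,0]@A)))),2))
print('d(m)',(M.T@(P-p)/1000).round(4),'w',np.degrees(R.from_matrix(M.T@G).as_rotvec()).round(2))
E
python3 nip.py 20; python3 lk.py 15
```

```text
target [502.5 223.5 189. ] pos [491.8 224.7 213.4] j [ 0.88  0.12 -0.68  0.63 -0.65 -2.33] F [ 1.  -0.6 -2.3] grip 30.9
coupler-in-nipple: along 46.7 lateral x(back),y, [-0.5, -0.81] axis err deg 0.71
d(m) [0.0267 0.0008 0.0003] w [ 0.03 -0.52 -0.48]
side 267 130
scene 238 220
```

View pics/w15.png

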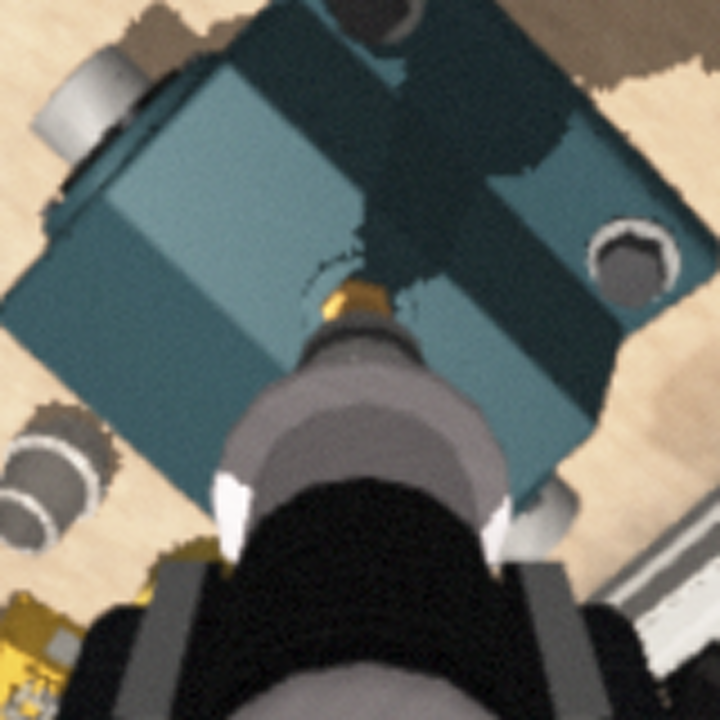

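View pics/side15.png

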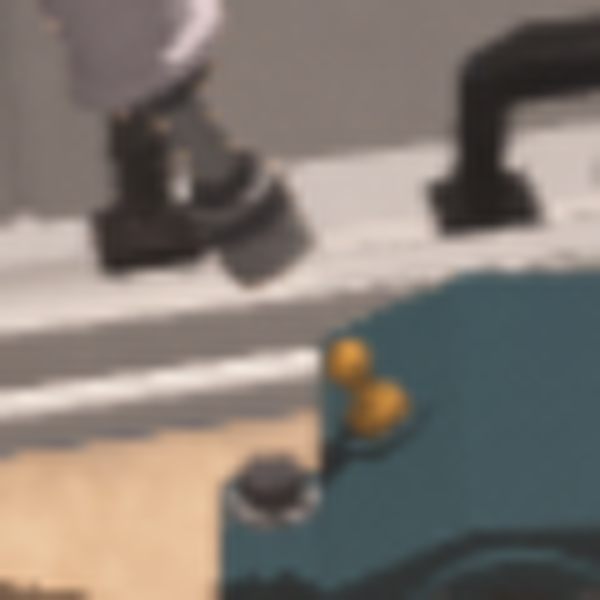

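View pics/scene15.png

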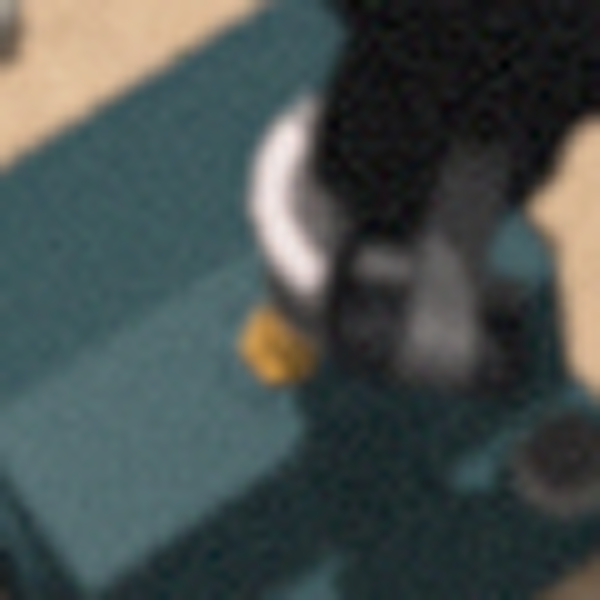

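Run:
```python
from h import *
import pickle
cs,(p,M)=pickle.load(open('cs15.pkl','rb'))
N=np.array([548.4,215.3,89]);y=np.radians(10.15);t=np.radians(25);A=np.array([-np.cos(y)*np.sin(t),np.sin(y)*np.sin(t),np.cos(t)])
for n,o,k in (('side',(267,130),10),('scene',(238,220),10),('wrist',(240,120),4.5)):
    f=lambda P:((proj(cs[n],P)[0]-o+.45)*k).round(0).tolist()
    print(n,'ball',f(N),'hexmid',f(N-13*A),'axis35',f(N+35.7*A),'60',f(N+60*A),'gun mouth',f(p+M@[101.3,0,0]),'ring',f(p+M@[80,0,0]),'tube',f(p+M@[60,0,0]),'collar bottom',f(p+M@[48,0,0]))
```

```text
side ball [351.0, 367.0] hexmid [376.0, 406.0] axis35 [281.0, 257.0] 60 [232.0, 179.0] gun mouth [279.0, 258.0] ring [236.0, 190.0] tube [196.0, 124.0] collar bottom [171.0, 84.0]
scene ball [292.0, 324.0] hexmid [283.0, 338.0] axis35 [317.0, 280.0] 60 [336.0, 249.0] gun mouth [320.0, 282.0] ring [336.0, 253.0] tube [351.0, 225.0] collar bottom [360.0, 207.0]
wrist ball [363.0, 328.0] hexmid [362.0, 313.0] axis35 [364.0, 376.0] 60 [365.0, 417.0] gun mouth [365.0, 373.0] ring [366.0, 409.0] tube [366.0, 449.0] collar bottom [366.0, 477.0]
```

Model and pictures agree to about 1 mm. For a direct look across the other direction I'll roll another −45° about the gun axis and close in to 25 mm.

arm_command([
  {"dx": 0,"dy": 0.0008,"dz": 0.0003,"wx": -7,"wy": -0.5,"wz": -0.5,"gripper": 1},
  {"dx": 0,"dy": 0.0008,"dz": 0.0003,"wx": -15,"wy": -0.4,"wz": -0.5,"gripper": 1},
  {"dx": 0.005,"dy": 0.0008,"dz": 0.0003,"wx": -23,"wy": -0.3,"wz": -0.6,"gripper": 1},
  {"dx": 0.01,"dy": 0.0008,"dz": 0.0003,"wx": -31,"wy": -0.3,"wz": -0.6,"gripper": 1},
  {"dx": 0.015,"dy": 0.0008,"dz": 0.0003,"wx": -39,"wy": -0.3,"wz": -0.6,"gripper": 1},
  {"dx": 0.02,"dy": 0.0008,"dz": 0.0003,"wx": -45,"wy": -0.3,"wz": -0.6,"gripper": 1},
  {"dx": 0.0217,"dy": 0.0008,"dz": 0.0003,"wx": -45,"wy": -0.3,"wz": -0.6,"gripper": 1},
  {"dx": 0.0217,"dy": 0.0008,"dz": 0.0003,"wx": -45,"wy": -0.3,"wz": -0.6,"gripper": 1},
])

```text
clock: 22.2
position: [500.5, 224.2, 193.3]
ee_rot: [-0.56, 0.432, 0.326, 0.628]
contact_force: [0.4, -0.6, -3.8]
gripper_width: 30.8
```

arm_command([
  {"dx": 0,"dy": 0,"dz": 0,"wx": 0,"wy": 0,"wz": 0,"gripper": 1},
  {"dx": 0,"dy": 0,"dz": 0,"wx": 0,"wy": 0,"wz": 0,"gripper": 1},
  {"dx": 0,"dy": 0,"dz": 0,"wx": 0,"wy": 0,"wz": 0,"gripper": 1},
  {"dx": 0,"dy": 0,"dz": 0,"wx": 0,"wy": 0,"wz": 0,"gripper": 1},
  {"dx": 0,"dy": 0,"dz": 0,"wx": 0,"wy": 0,"wz": 0,"gripper": 1},
  {"dx": 0,"dy": 0,"dz": 0,"wx": 0,"wy": 0,"wz": 0,"gripper": 1},
  {"dx": 0,"dy": 0,"dz": 0,"wx": 0,"wy": 0,"wz": 0,"gripper": 1},
  {"dx": 0,"dy": 0,"dz": 0,"wx": 0,"wy": 0,"wz": 0,"gripper": 1},
])

```text
clock: 23.0
position: [500.5, 224.1, 193.3]
ee_rot: [-0.56, 0.432, 0.326, 0.628]
contact_force: [-0.6, -0.5, -2.8]
gripper_width: 30.4
```

```bash
sed -i "s/print(n,l,t2)/print(n,l,t2)/" lk.py; python3 nip.py 18 -90; python3 lk.py 16;python3 nip.py 18 -90
cat > ov.py <<'E'
from h import *
import pickle,sys
cs,(p,M)=pickle.load(open('cs'+sys.argv[1]+'.pkl','rb'))
N=np.array([548.4,215.3,89]);y=np.radians(10.15);t=np.radians(25);A=np.array([-np.cos(y)*np.sin(t),np.sin(y)*np.sin(t),np.cos(t)])
c=cs['wrist'];f=lambda P:((proj(c,P)[0]-(240,120)+.4)*4.5).round(0).tolist()
for nm,P in (('ball',N),('hex',N-15*A),('mouth',p+M@[101.3,0,0]),('ring',p+M@[80,0,0]),('collar',p+M@[45,0,0])): print(nm,f(P))
E
python3 ov.py 16
```

```text
target [503.3 223.4 187.2] pos [500.5 224.1 193.3] j [ 0.85  0.15 -0.73  0.72 -0.58 -1.61] F [-0.6 -0.5 -2.8] grip 30.4
coupler-in-nipple: along 24.8 lateral x(back),y, [-0.17, 0.27] axis err deg 0.06
d(m) [ 0.0068 -0.0001 -0.0003] w [-0.03  0.01 -0.06]
side 267 130
scene 238 220
target [503.3 223.4 187.2] pos [500.5 224.1 193.3] j [ 0.85  0.15 -0.73  0.72 -0.58 -1.61] F [ 0.3 -0.  -2.6] grip 30.6
coupler-in-nipple: along 24.8 lateral x(back),y, [-0.12, 0.28] axis err deg 0.06
d(m) [ 0.0068 -0.     -0.0003] w [-0.03  0.01 -0.06]
ball [366.0, 352.0]
hex [366.0, 332.0]
mouth [367.0, 374.0]
ring [367.0, 410.0]
collar [368.0, 485.0]
```

View pics/w16.png

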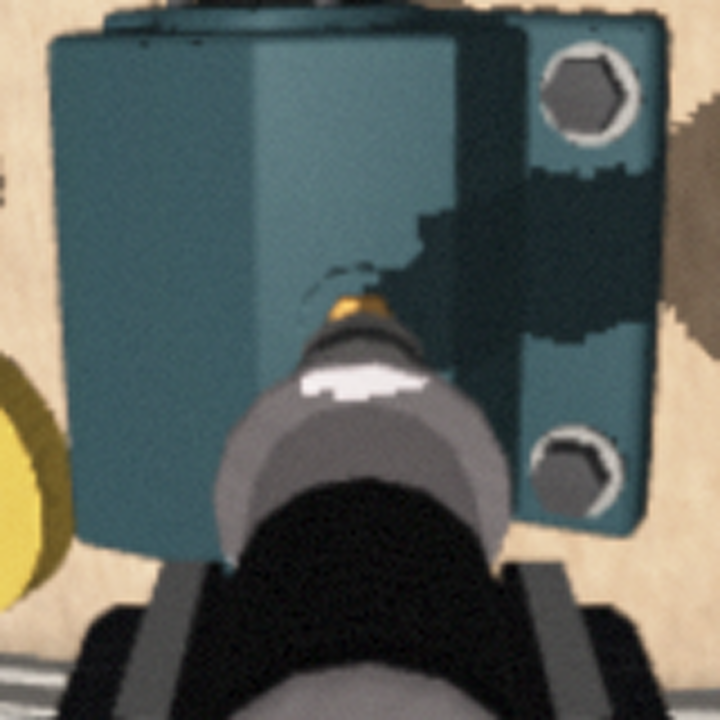

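View pics/side16.png

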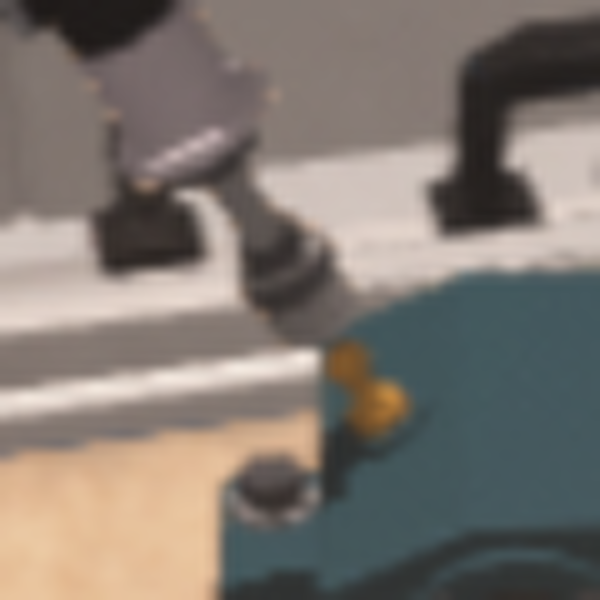

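The side view has the coupler axis pointing at the ball to within about 0.5 mm. The wrist view agrees to about 0.6 mm. Advancing in line.

arm_command([
  {"dx": 0.003,"dy": 0,"dz": 0,"wx": 0,"wy": 0,"wz": 0,"gripper": 1},
  {"dx": 0.006,"dy": 0,"dz": 0,"wx": 0,"wy": 0,"wz": 0,"gripper": 1},
  {"dx": 0.009,"dy": 0,"dz": 0,"wx": 0,"wy": 0,"wz": 0,"gripper": 1},
  {"dx": 0.011,"dy": 0,"dz": 0,"wx": 0,"wy": 0,"wz": 0,"gripper": 1},
  {"dx": 0.013,"dy": 0,"dz": 0,"wx": 0,"wy": 0,"wz": 0,"gripper": 1},
  {"dx": 0.013,"dy": 0,"dz": 0,"wx": 0,"wy": 0,"wz": 0,"gripper": 1},
  {"dx": 0.013,"dy": 0,"dz": 0,"wx": 0,"wy": 0,"wz": 0,"gripper": 1},
  {"dx": 0.013,"dy": 0,"dz": 0,"wx": 0,"wy": 0,"wz": 0,"gripper": 1},
])

```text
clock: 23.95
position: [505.9, 223.2, 181.6]
ee_rot: [-0.56, 0.432, 0.326, 0.628]
contact_force: [-0.5, 0.4, -2.9]
gripper_width: 30.9
```

```bash
python3 nip.py 0 -90; python3 lk.py 17; python3 ov.py 17
```

```text
target [510.8 222.  170.8] pos [505.9 223.2 181.6] j [ 0.83  0.17 -0.74  0.76 -0.55 -1.64] F [-0.5  0.4 -2.9] grip 30.9
coupler-in-nipple: along 11.9 lateral x(back),y, [-0.13, 0.31] axis err deg 0.06
d(m) [ 0.0119 -0.     -0.0003] w [-0.03  0.01 -0.06]
side 267 130
scene 238 220
ball [366.0, 370.0]
hex [366.0, 349.0]
mouth [367.0, 374.0]
ring [368.0, 410.0]
collar [368.0, 485.0]
```

View pics/w17.png

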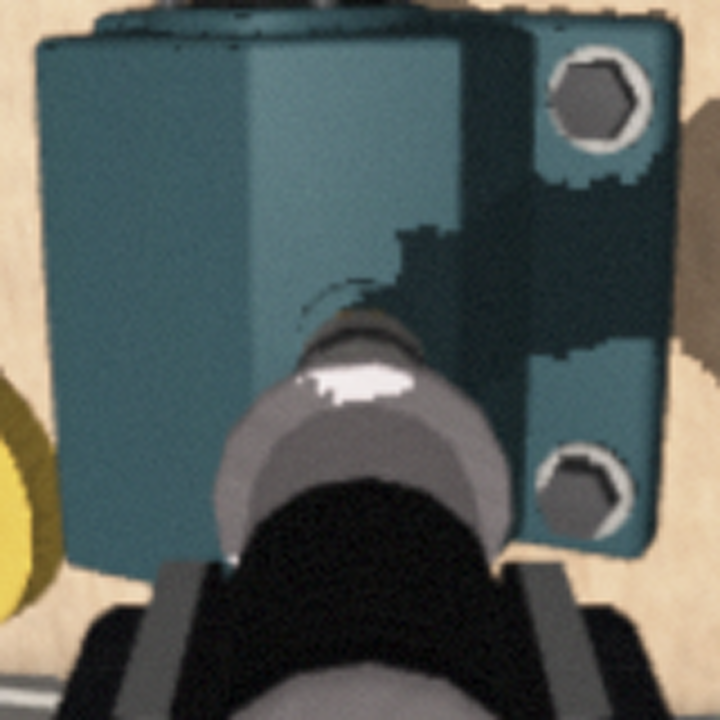

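View pics/side17.png

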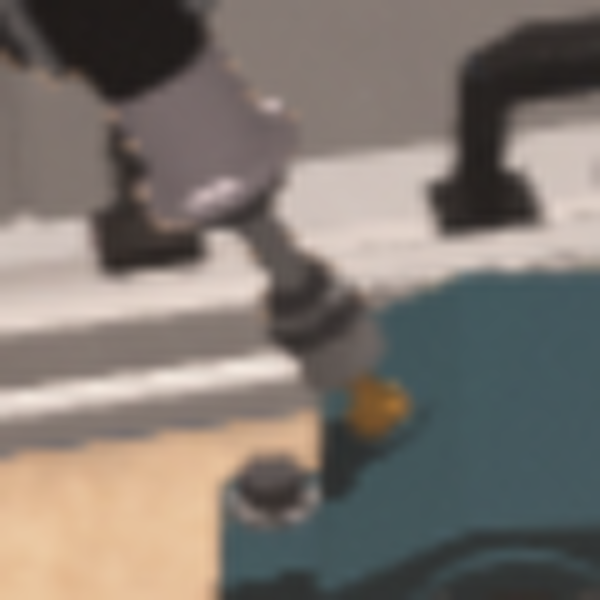

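View pics/scene17.png

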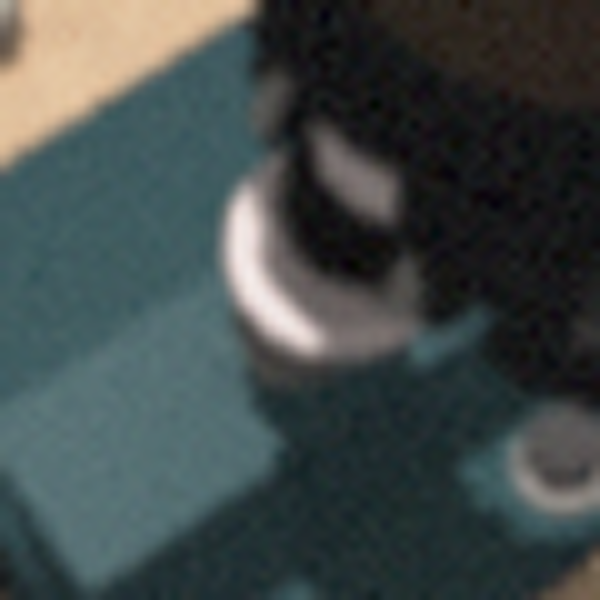

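The side view shows the ball already inside the coupler mouth (hex visible at (380,405)) with no contact force. Pushing on.

arm_command([
  {"dx": 0.002,"dy": 0,"dz": 0,"wx": 0,"wy": 0,"wz": 0,"gripper": 1},
  {"dx": 0.004,"dy": 0,"dz": 0,"wx": 0,"wy": 0,"wz": 0,"gripper": 1},
  {"dx": 0.006,"dy": 0,"dz": 0,"wx": 0,"wy": 0,"wz": 0,"gripper": 1},
  {"dx": 0.008,"dy": 0,"dz": 0,"wx": 0,"wy": 0,"wz": 0,"gripper": 1},
  {"dx": 0.01,"dy": 0,"dz": 0,"wx": 0,"wy": 0,"wz": 0,"gripper": 1},
  {"dx": 0.012,"dy": 0,"dz": 0,"wx": 0,"wy": 0,"wz": 0,"gripper": 1},
  {"dx": 0.012,"dy": 0,"dz": 0,"wx": 0,"wy": 0,"wz": 0,"gripper": 1},
  {"dx": 0.012,"dy": 0,"dz": 0,"wx": 0,"wy": 0,"wz": 0,"gripper": 1},
])

```text
clock: 24.9
position: [510.7, 222.1, 170.4]
ee_rot: [-0.56, 0.432, 0.326, 0.627]
contact_force: [-1.2, 0.4, -1.2]
gripper_width: 31.0
```

```bash
python3 nip.py -15 -90; python3 lk.py 18; python3 -c "
from h import *
M=tool()[1];s=arm.read_state();print('Ftool',M.T@s['contact_force'],'T',M.T@s['wrist_torque'])"
```

```text
target [517.1 220.9 157.2] pos [510.7 222.1 170.4] j [ 0.81  0.19 -0.76  0.8  -0.51 -1.67] F [-1.2  0.4 -1.2] grip 31.0
coupler-in-nipple: along -0.3 lateral x(back),y, [-0.42, 0.05] axis err deg 0.08
d(m) [ 0.0147 -0.0003 -0.0001] w [-0.03 -0.01 -0.08]
side 267 130
scene 238 220
Ftool [ 1.46533741  1.59963297 -0.45337335] T [0.05175736 0.13312757 1.31587548]
```

View pics/side18.png

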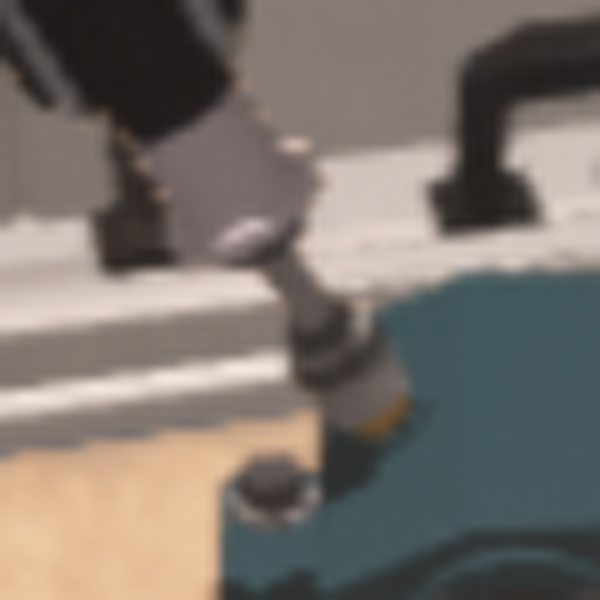

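The coupler now sits over the ball at about −0.3 mm with low force, which fits a snap. Continuing the push to compress the spring.

arm_command([
  {"dx": 0.003,"dy": 0,"dz": 0,"wx": 0,"wy": 0,"wz": 0,"gripper": 1},
  {"dx": 0.005,"dy": 0,"dz": 0,"wx": 0,"wy": 0,"wz": 0,"gripper": 1},
  {"dx": 0.007,"dy": 0,"dz": 0,"wx": 0,"wy": 0,"wz": 0,"gripper": 1},
  {"dx": 0.009,"dy": 0,"dz": 0,"wx": 0,"wy": 0,"wz": 0,"gripper": 1},
  {"dx": 0.009,"dy": 0,"dz": 0,"wx": 0,"wy": 0,"wz": 0,"gripper": 1},
  {"dx": 0.009,"dy": 0,"dz": 0,"wx": 0,"wy": 0,"wz": 0,"gripper": 1},
  {"dx": 0.009,"dy": 0,"dz": 0,"wx": 0,"wy": 0,"wz": 0,"gripper": 1},
  {"dx": 0.009,"dy": 0,"dz": 0,"wx": 0,"wy": 0,"wz": 0,"gripper": 1},
])

```text
clock: 25.85
position: [514.3, 221.7, 163.2]
ee_rot: [-0.56, 0.431, 0.326, 0.628]
contact_force: [-8.5, 0.1, 6.2]
gripper_width: 30.7
```

```bash
python3 nip.py -15 -90; python3 lk.py 19; python3 -c "
from h import *
M=tool()[1];s=arm.read_state();print('Ftool',M.T@s['contact_force'],'T',M.T@s['wrist_torque'])"
```

```text
target [517.1 220.9 157.2] pos [514.3 221.7 163.2] j [ 0.79  0.2  -0.77  0.84 -0.49 -1.7 ] F [-8.5  0.1  6.2] grip 30.7
coupler-in-nipple: along -8.4 lateral x(back),y, [-0.09, 0.34] axis err deg 0.04
d(m) [ 0.0066 -0.0001 -0.0003] w [-0.02  0.04 -0.02]
side 267 130
scene 238 220
Ftool [-9.66369367  4.01453702 -1.37453256] T [-0.01233943  0.47718437  2.40934666]
```

View pics/side19.png

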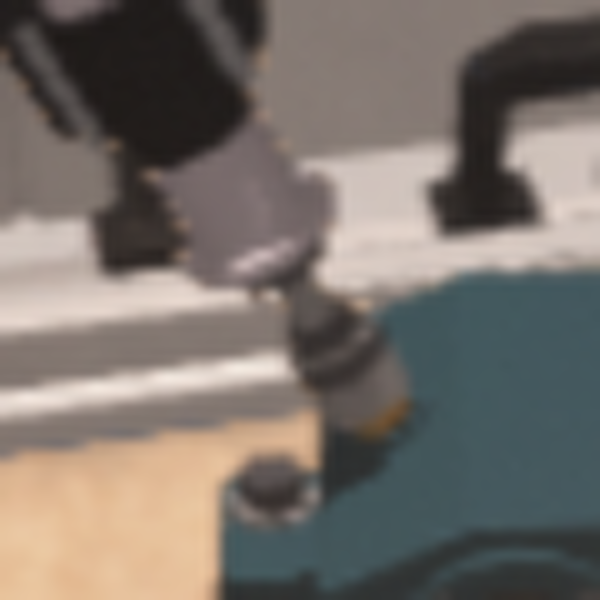

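View pics/w19.png

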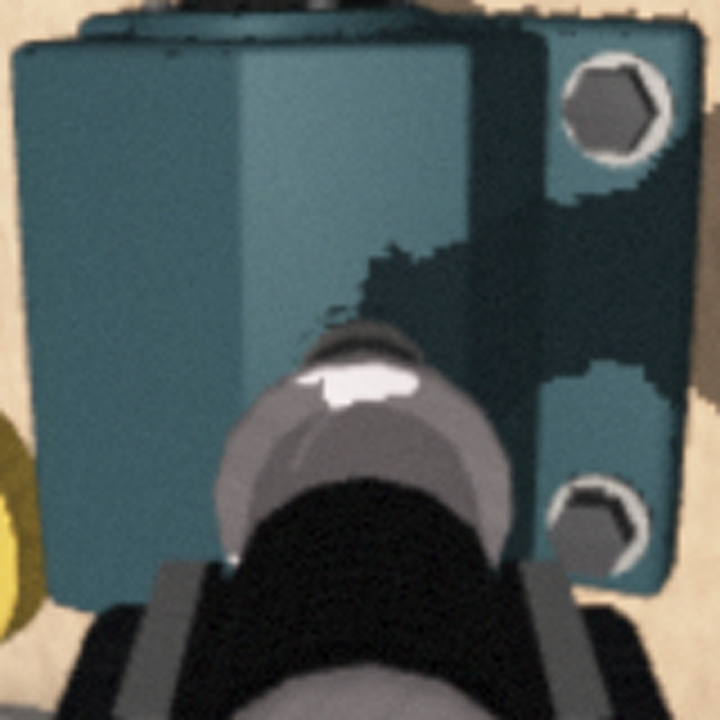

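The coupler stays put while the collar came down (spring about 8 mm in, axial force about 10–12 N). I'll push further with a small sideways relief.

arm_command([
  {"dx": 0.002,"dy": 0.0004,"dz": 0,"wx": 0,"wy": 0,"wz": 0,"gripper": 1},
  {"dx": 0.004,"dy": 0.0008,"dz": 0,"wx": 0,"wy": 0,"wz": 0,"gripper": 1},
  {"dx": 0.006,"dy": 0.0008,"dz": 0,"wx": 0,"wy": 0,"wz": 0,"gripper": 1},
  {"dx": 0.0075,"dy": 0.0008,"dz": 0,"wx": 0,"wy": 0,"wz": 0,"gripper": 1},
  {"dx": 0.0075,"dy": 0.0008,"dz": 0,"wx": 0,"wy": 0,"wz": 0,"gripper": 1},
  {"dx": 0.0075,"dy": 0.0008,"dz": 0,"wx": 0,"wy": 0,"wz": 0,"gripper": 1},
  {"dx": 0.0075,"dy": 0.0008,"dz": 0,"wx": 0,"wy": 0,"wz": 0,"gripper": 1},
  {"dx": 0.0075,"dy": 0.0008,"dz": 0,"wx": 0,"wy": 0,"wz": 0,"gripper": 1},
])

```text
clock: 26.8
position: [516.8, 221.3, 157.4]
ee_rot: [-0.56, 0.43, 0.325, 0.628]
contact_force: [-7.5, -1.0, 8.0]
gripper_width: 30.5
```

```bash
python3 nip.py -15 -90; python3 lk.py 20; python3 -c "
from h import *
M=tool()[1];s=arm.read_state();print('Ftool',M.T@s['contact_force'],'T',M.T@s['wrist_torque'])"
```

```text
target [517.1 220.9 157.2] pos [516.8 221.3 157.4] j [ 0.78  0.21 -0.78  0.87 -0.47 -1.73] F [-7.5 -1.   8. ] grip 30.5
coupler-in-nipple: along -14.7 lateral x(back),y, [-0.09, 0.48] axis err deg 0.12
d(m) [ 0.0003 -0.0002 -0.0004] w [-0.02  0.08  0.09]
side 267 130
scene 238 220
Ftool [-10.98666133   2.70037911  -2.08612675] T [0.00808393 0.71131668 2.18025587]
```

View pics/side20.png

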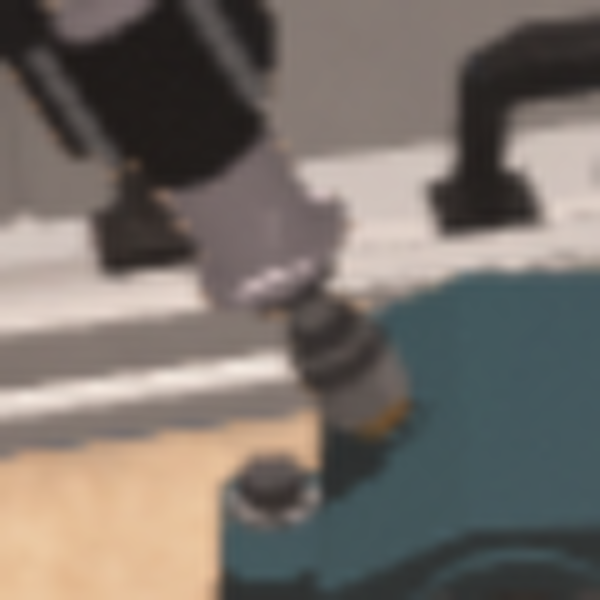

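View pics/w20.png

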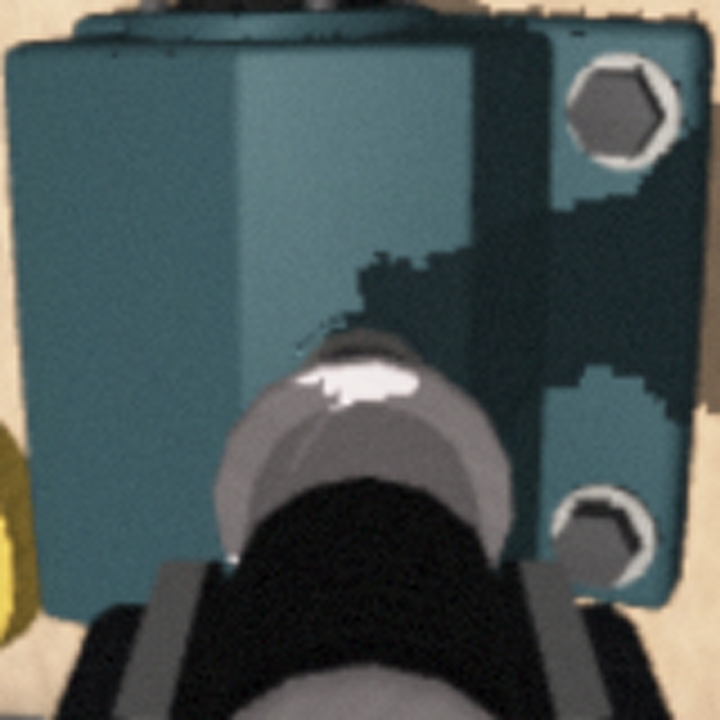

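Coupler unmoved in the side view, collar about 15 mm lower than when extended, no slip of the grip in the wrist view, axial force about 13 N. One more millimetre for margin.

arm_command([
  {"dx": 0.0005,"dy": 0,"dz": 0,"wx": 0,"wy": 0,"wz": 0,"gripper": 1},
  {"dx": 0.001,"dy": 0,"dz": 0,"wx": 0,"wy": 0,"wz": 0,"gripper": 1},
  {"dx": 0.0015,"dy": 0,"dz": 0,"wx": 0,"wy": 0,"wz": 0,"gripper": 1},
  {"dx": 0.0015,"dy": 0,"dz": 0,"wx": 0,"wy": 0,"wz": 0,"gripper": 1},
  {"dx": 0.0015,"dy": 0,"dz": 0,"wx": 0,"wy": 0,"wz": 0,"gripper": 1},
  {"dx": 0.0015,"dy": 0,"dz": 0,"wx": 0,"wy": 0,"wz": 0,"gripper": 1},
  {"dx": 0.0015,"dy": 0,"dz": 0,"wx": 0,"wy": 0,"wz": 0,"gripper": 1},
  {"dx": 0.0015,"dy": 0,"dz": 0,"wx": 0,"wy": 0,"wz": 0,"gripper": 1},
])

```text
clock: 27.75
position: [517.1, 221.2, 156.9]
ee_rot: [-0.561, 0.43, 0.325, 0.629]
contact_force: [-10.3, 1.4, 7.8]
gripper_width: 30.9
```

```bash
python3 nip.py -15 -90; python3 lk.py 21
python3 - <<'E'
from h import *
s=cam('side'); save('s21.png',s['img'],None,1.2)
E
```

```text
target [517.1 220.9 157.2] pos [517.1 221.2 156.9] j [ 0.78  0.21 -0.79  0.88 -0.46 -1.73] F [-10.3   1.4   7.8] grip 30.9
coupler-in-nipple: along -15.3 lateral x(back),y, [0.06, 0.47] axis err deg 0.19
d(m) [-0.0003 -0.0002 -0.0003] w [-0.01  0.11  0.16]
side 267 130
scene 238 220
```

View pics/side21.png

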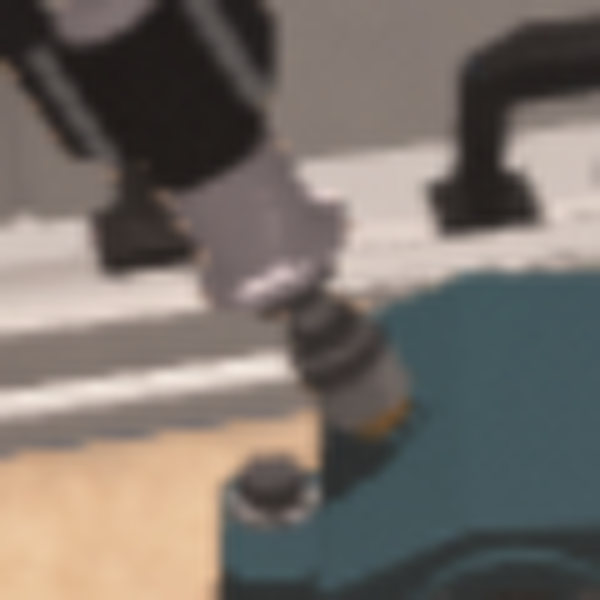

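View pics/s21.png

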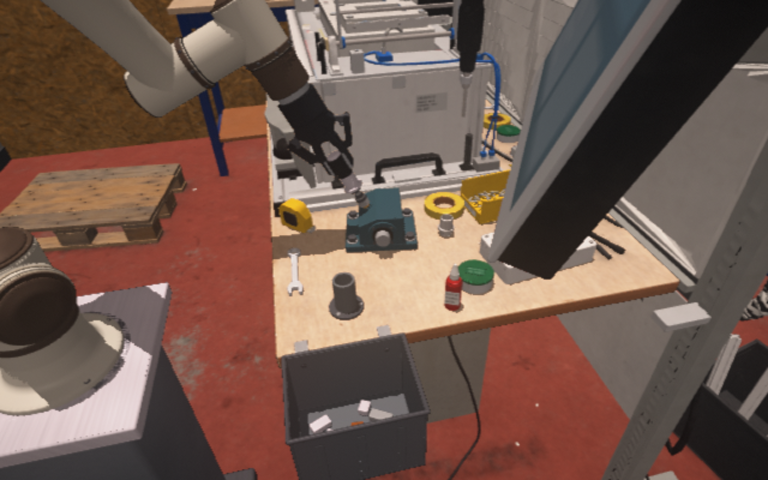

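The gun is held pressed on the nipple, the rest is empty, the bystanders are in place and the offcuts are in the bin. Handing in.

```bash
python3 -c "
from bench import arm
print(arm.job_done()); s=arm.read_state(); print(s['clock'],s['position'],s['contact_force'],s['gripper_width'])"
```

```text
the job is handed in; nothing more can be done
None
the job is handed in; nothing more can be done
```

I cleared both offcuts into the scrap bin, then took the gun from its rest by the black grip. I pressed its coupler onto the nipple, pushed the barrel about 15 mm down, and handed in at about 28 s still holding it there. The hand-in gave no verdict, so these are my own last checks:

- **Alignment:** the coupler was within about 0.5 mm sideways of the nipple centre I measured, and within 0.2° of its axis.
- **Snapped on:** there was no direct sensor for this. When it reached the seat the axial force was still low. From then on the coupler stayed still in the side view while the barrel moved down.
- **Push:** the axial force was about 13 N, in line with the spring's figures. The barrel had come down about 15 mm by both the arm position and the side picture, and the grip had not slipped in the wrist view just before the last push.
- **Bench:** the other items looked in place and the rest was empty. Both offcuts were seen in the bin. I picked out the brown one directly, and the aluminium one by counting the pieces.

- **Disagreements:** single-camera estimates of the ball and gun cap differed from the combined ones by 2–5 mm, mostly in height. A sideways load of a few newtons remained on the tool while pressed.
- **Joint limit:** joint 6 reached its limit (−3.10) during the tilt, so I turned the hand about the gun axis to move it away before going on.

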